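Drive the crank's spring pin home on the pastry roller

TASK

The spring pin that holds the crank on the pastry roller has crept out of its hub. Take the mallet and knock the pin back in until it is flush with its boss - brisk taps, not a slow push, the mallet face square to the sloping pin, and the crank left standing as it is. Then stand the mallet back on one of its faces on the marble slab, and don't disturb the cutters.

Things in the scene. Friction and masses are not known exactly. Their poses are not given: they have to be found in the camera images.
- mallet_head (a point): Centre of the head of a boxwood mallet (0.2 to 0.4 kg). Cylindrical head, 60 mm in diameter, 80 mm long, standing on a flat face on the slab, so this point is 40 mm above the slab. z: the head's axis (up at the start), through both flat striking faces, 40 mm either side of this point; y: along the handle, away from the head.
- mallet_grip (a point): Point on the axis of the mallet's handle, 62 mm from the head's axis, 40 mm above the slab at the start: a good place to grasp. Straight level wooden handle of rectangular section, 22 mm wide, 24 mm high, its free part 30 to 165 mm from the head's axis. Axes as for mallet_head.
- pin_top (a point): Centre of the outer end of the dark steel spring pin (10 mm diameter) in the crank hub. z: out of the hub along the pin, 24 to 42 degrees from vertical, leaning to the machine's -x side (the slab's side). y: along the crank shaft, away from the machine; that side of the hub is free. On the -y side the machine's casting, taller than the pin, is 55 mm from the pin axis (bearing caps 47 mm).
- boss_top (a point): Centre of the flat outer end of the round steel boss (24 mm diameter) the pin passes through; pin_top comes to this point when home. Axes as for pin_top. The boss end is 30 mm from the crank shaft's axis; the hub below it is 46 mm in diameter and reaches 20 mm along -y and 25 mm along +y of the pin axis.
- pin (a joint): How far the pin is in, in m: 0 stands 18 mm proud of its boss, 0.018 is flush with the boss (home, its stop). At the start 0 to 0.005. It grips its bore by its own spring with about 9 N, resists equally all along, and stays wherever it is left.
- crank_grip (a point): Middle of the wooden crank grip (30 mm thick, 75 mm long, parallel to the crank shaft), 120 mm from the shaft's axis on the machine's +x side (away from the slab), about level with the shaft. Axes as for pin_top. The crank turns on the shaft but is stiff (about 3 N m) and is to stay as it stands.
- roller: Bench pastry roller fixed to the bench: white side castings, two steel rollers. 190 mm deep (x, without trays), 220 mm wide over the castings (y), 217 mm high; trays reach 131 mm along -x and +x. Origin: centre of its underside; y: roller axis, towards the crank, which faces away from the robot. The shaft comes out 105 mm above the bench; the pin axis crosses it 165 mm from the origin along y.
- slab: Marble pastry slab fixed to the bench, 440 mm (x) by 480 mm (y), 20 mm thick. Origin at the centre of its underside, its top 20 mm above the bench (z = 0).
- mallet: The mallet as a whole; origin at the centre of the face it stands on at the start, axes as for mallet_head.
- pretzel: Bystander: brushed aluminium pretzel-shaped cutter, 64 by 92 mm, 24 mm high, on the slab; origin at the centre of its underside.
- bell0: Bystander: green enamel bell-shaped cutter, 56 by 56 mm, 26 mm high, on the slab; origin at the centre of its underside.
- bell1: Bystander: second bell-shaped cutter, the same as the first.
- plunger: Bystander: spring-handled plunger cutter, steel ring 54 mm in diameter with a boxwood knob on a sprung rod, 98 mm high, on the slab; origin at the centre of its underside.
There are look-alikes about, which are no part of the job. What is meant by the mallet is not yellow, and is the smaller of those in its own colour.

How it is judged:
By the outcome, as a careful person would: the job done as asked, in the order asked, and still so for the second after the job is handed in, with the robot touching nothing.
It also fails if it takes over 43 s, if anything falls off the work surface, if the arm or the gripper's body presses on something with over 40 N, if the wrist force passes 120 N, or if a joint passes its speed limit or range.

ROBOT

A 6-joint arm with a two-finger parallel gripper is mounted at the origin on the work surface. World frame = base frame: x ahead of the robot, y to its left, z up, the work surface at z = 0. Lengths are in m, angles in degrees, forces in N, time in s.
With the tool pointing down it reaches from about 0.15 to 0.775 m from the base axis. Payload 6.1 kg.
Tool frame: the origin (TCP) lies midway between the tips of the shut fingers; the grasp point (between the pads) lies 19 mm behind it; z points along the fingers, y is the direction in which the jaws open and shut (so a half turn about z gives the same grasp; the last joint's range is limited). The gripper opens to 85 mm and grips with 20 to 120 N. Pads are 22 mm wide; open, the fingers measure 114 mm over their backs; the gripper's body (76 mm by 85 mm) begins 54 mm behind the grasp point. The pads swing forward as they close: fully open they stand 13 mm farther back than shut.
Start: joints at [-66.177, 7.208, -2.269, 80.523, 0, 90], TCP at [0.212, -0.48, 0.231] pointing down, gripper open.
Joint ranges: [-155.77, 155.77], [-54.66, 111.73], [-72.52, 77.12], [-102.08, 115.82], [-83.92, 84.16], [-180, 180]. Speed limits (degrees/s): [136.94, 136.94, 172.46, 180, 180, 180].

INTERFACE

Orientations are given as [roll, pitch, yaw] about the fixed x, y, z axes, in that order (R = Rz(yaw) Ry(pitch) Rx(roll)).
In Python, from plant import get_obs, camera, hand_in gives the robot as it stands.
- The arm moves only by the shell command python3 -m handwheel 'ROWS' [FORCE]. ROWS is JSON, a list of rows, each a list of 5 numbers: the finger opening in mm, from 0 to 85.4, then the shift along the tool's x, y, z as a fraction of full scale, then the turn about the tool's z as a fraction of full scale. A call has 1 to 8 rows; each row is the pose to reach, as a shift and turn from the pose measured when the call began, along the tool's axes at that moment; what a row does not reach only later rows make up. Full scale, the value 1, is 0.3 m for a shift and pi/4 rad for a turn. A row lasts 1/8 s, in which the tool goes at most 62.5 mm and 10.7 degrees, less where a joint would pass 70% of its speed; a pose out of reach is approached as far as the arm can. A call with a number of a shift or a turn outside -1 to 1 is refused whole. A call with a gripper value outside its range is refused whole. The fingers move at their own pace and stop on an object; FORCE is the grip in N (left out, the last holds). Time passes only in rows, so rows that repeat a pose let the fingers close. It gives the time, the measured TCP pose, the force and the opening at its end, in the units of the state.
- get_obs(): the state, without advancing time (a new reading comes with each control period).
- camera(name): name is "side" or "top"; returns a dict with "frame" (420x560x3 uint8, red, green, blue), "intrinsics" (3x3 intrinsics, pixels), "cam_to_world" (4x4, takes a point from camera to world coordinates). Camera axes: x right, y up, looking along -z (the intrinsics and any distortion apply to the point x, -y, -z); pixel columns grow to the right and rows downward; lengths in m; the calibration is good to about 2 mm. A picture is of the moment at which its call begins. There is no depth.
- hand_in(): hands the job in, once; it reports no verdict.
The state is a dict: "clock": time; "joint_positions": joint angles; "qvel": joint speeds; "tau": joint torques, N m; "tcp_pos": TCP position; "ee_rot": TCP orientation; "wrist_force": force on the tool from outside, world axes, zero at the start; "ft_torque": the same for the moment, N m; "finger_gap": finger opening in m.
Only numpy, scipy, OpenCV 4.12 (cv2) and the standard library are available. Lean on these libraries where they do the work, as an engineer would, in place of code of your own. Each camera call takes 0.05 s, during which the arm holds its last target.

## Working session

There is one attempt and no reset: what is moved stays moved. The work goes in short steps, Python scripts to look and compute and a shell command to move; the robot and the scene stay as the last step left them, time stands still between calls to the robot, and variables do not carry over. Pictures are saved under pics/ and viewed, and the job is handed in when it is done.

```bash
ls; mkdir -p pics; python3 - <<'E'
from plant import get_obs,camera
import cv2,json,numpy as np,pickle
print(get_obs())
d={}
for n in("side","top"):
    c=camera(n);d[n]=c;cv2.imwrite(f"pics/{n}0.png",c["frame"][:,:,::-1]);print(n,c["intrinsics"],c["cam_to_world"],[k for k in c])
pickle.dump(d,open("c0.pkl","wb"))
E
```

```text
pics
{'clock': 0.0, 'joint_positions': array([-6.61760352e+01,  7.24104176e+00, -2.32417554e+00,  8.05271181e+01,
       -3.81515348e-04,  8.99995141e+01]), 'qvel': array([ 0.04634966, -0.08884897,  0.00750122, -0.03740612,  0.05407711,
        0.08846855]), 'tau': array([-6.38071867e-06, -4.35916185e+01,  3.52921414e+01,  1.73143245e-02,
        6.55737881e-05,  7.81335210e-07]), 'tcp_pos': array([ 0.21189189, -0.47988439,  0.23054841]), 'ee_rot': array([-1.79907665e+02,  3.80731760e-04,  2.38244514e+01]), 'wrist_force': array([0.1125372 , 0.12783758, 0.64347927]), 'ft_torque': array([-0.09076771, -0.00894432, -0.03454276]), 'finger_gap': 0.08548247074009177}
side [[408.83186709   0.         279.78105768]
 [  0.         408.83186709 208.62843118]
 [  0.           0.           1.        ]] [[-0.96116311  0.14642221 -0.23393594  0.32166434]
 [-0.27514711 -0.44256342  0.85348209  0.95710213]
 [ 0.02143724  0.8847023   0.46566328  0.65317166]
 [ 0.          0.          0.          1.        ]] ['frame', 'intrinsics', 'cam_to_world']
top [[496.18693977   0.         270.7453227 ]
 [  0.         496.18693977 203.21328506]
 [  0.           0.           1.        ]] [[ 0.03728207  0.97465939 -0.22056545  0.28222325]
 [-0.99928724  0.03505424 -0.01400744 -0.00928444]
 [-0.00592073  0.22093046  0.97527159  1.45056465]
 [ 0.          0.          0.          1.        ]] ['frame', 'intrinsics', 'cam_to_world']
```

View pics/side0.png

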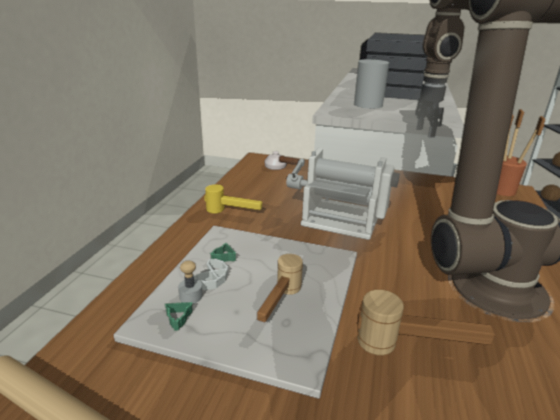

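View pics/top0.png

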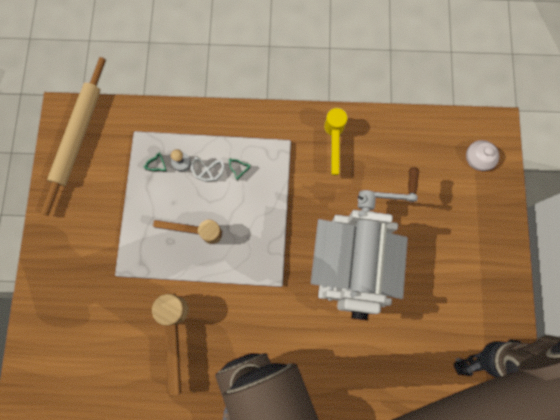

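The mallet candidates are the yellow one (top 337,122; side 214,198), the large boxwood one (top 168,310; side 380,320) and the small boxwood one on the slab (top 208,231; side 290,272). The small one fits: it isn't yellow, it is the smaller of the two boxwood mallets, and it stands on the slab. I'll confirm with enlarged crops.

```bash
python3 - <<'E'
import cv2,pickle,numpy as np
d=pickle.load(open("c0.pkl","rb"))
t=d["top"]["frame"][:,:,::-1];s=d["side"]["frame"][:,:,::-1]
a=cv2.resize(t[140:260,120:260],None,fx=5,fy=5,interpolation=cv2.INTER_CUBIC)
b=cv2.resize(t[155:235,330:430],None,fx=7,fy=7,interpolation=cv2.INTER_CUBIC)
c=cv2.resize(s[145:215,270:350],None,fx=8,fy=8,interpolation=cv2.INTER_CUBIC)
e=cv2.resize(s[240:330,240:330],None,fx=6,fy=6,interpolation=cv2.INTER_CUBIC)
for n,i in zip("abce",(a,b,c,e)): cv2.imwrite(f"pics/z_{n}.png",i)
E
```

```text
(no output)
```

View pics/z_a.png

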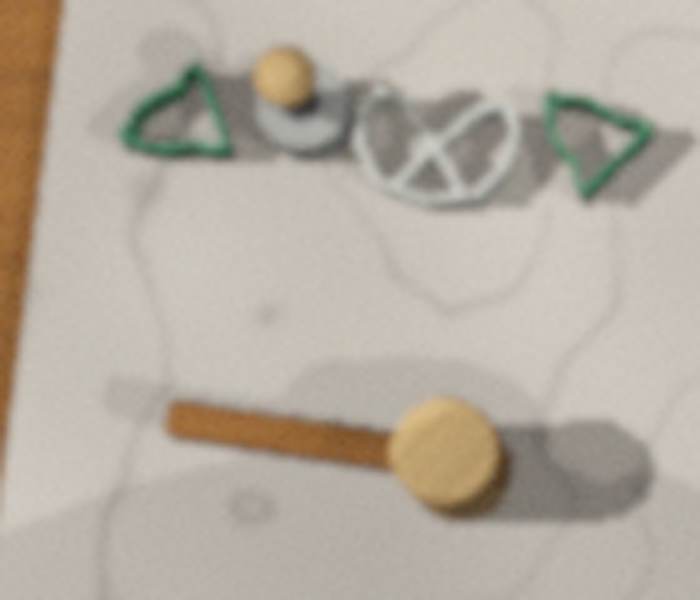

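View pics/z_b.png

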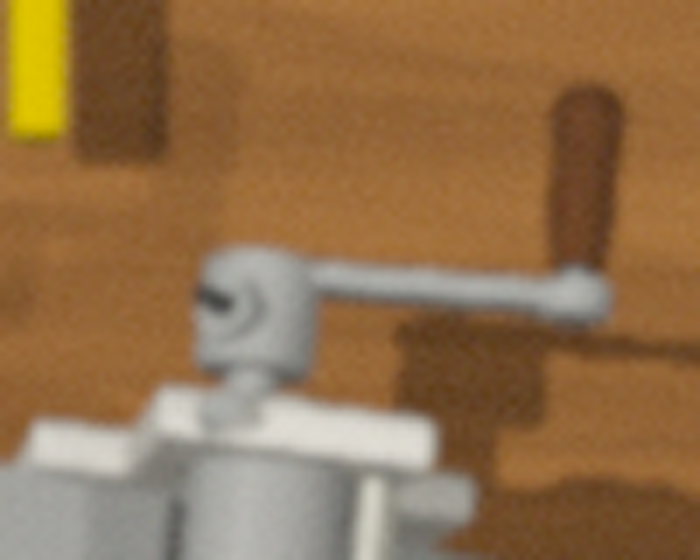

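View pics/z_c.png

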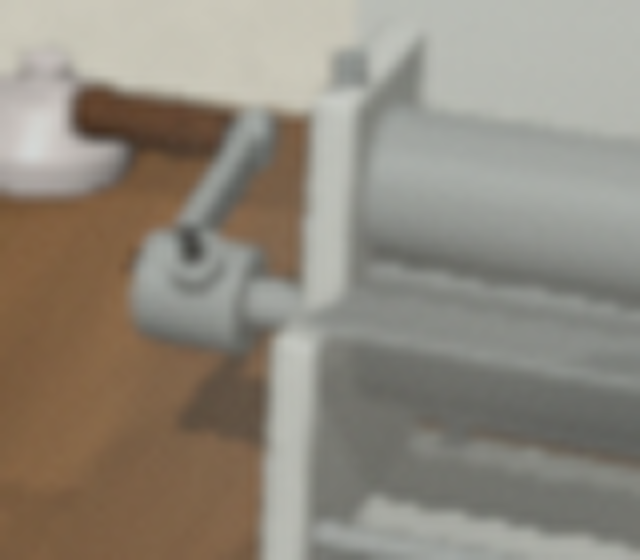

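View pics/z_e.png

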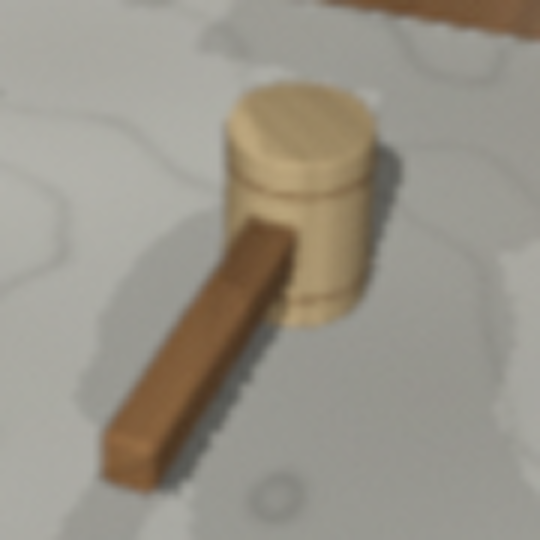

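The crops confirm it: the small boxwood mallet stands on a face, with its handle pointing to world +y. The dark pin is visible at about top (360,197) and side (293,174). Next I'll measure.

```bash
cat > h.py <<'E'
import numpy as np,cv2,pickle
def ray(c,u,v):
    K=c["intrinsics"];T=c["cam_to_world"]
    d=np.array([(u-K[0,2])/K[0,0],-(v-K[1,2])/K[1,1],-1.0])
    return T[:3,3],T[:3,:3]@d
def onz(c,u,v,z):
    o,d=ray(c,u,v);return o+d*(z-o[2])/d[2]
def proj(c,P):
    T=c["cam_to_world"];K=c["intrinsics"];p=T[:3,:3].T@(np.asarray(P)-T[:3,3])
    return np.array([K[0,2]+K[0,0]*p[0]/-p[2],K[1,2]+K[1,1]*-p[1]/-p[2]])
def tri(c1,p1,c2,p2):
    o1,d1=ray(c1,*p1);o2,d2=ray(c2,*p2)
    A=np.stack([d1,-d2],1);s=np.linalg.lstsq(A,o2-o1,rcond=None)[0]
    a=o1+s[0]*d1;b=o2+s[1]*d2
    return (a+b)/2,np.linalg.norm(a-b)
E
python3 - <<'E'
from h import *
d=pickle.load(open("c0.pkl","rb"));t=d["top"];s=d["side"]
# mallet head, top
f=t["frame"];hsv=cv2.cvtColor(f,cv2.COLOR_RGB2HSV)
roi=np.zeros(f.shape[:2],bool);roi[210:250,140:230]=1
for nm,lo,hi in(("head",(12,70,150),(28,255,255)),("handle",(5,120,60),(16,255,190))):
    m=cv2.inRange(hsv,np.array(lo),np.array(hi)).astype(bool)&roi
    n,l,st,ce=cv2.connectedComponentsWithStats(m.astype(np.uint8))
    k=1+np.argmax(st[1:,4]);print(nm,st[k],ce[k])
    c=max(cv2.findContours((l==k).astype(np.uint8),0,2)[0],key=cv2.contourArea)
    if nm=="head": print(cv2.minEnclosingCircle(c),hsv[231,208]); e=cv2.fitEllipse(c);print(e);print("head top",onz(t,*e[0],.10))
    else:
        r=cv2.minAreaRect(c);print(r);b=cv2.boxPoints(r);print([onz(t,*q,.072).round(4) for q in b])
# slab corners
for q in((135,132),(292,139),(282,286),(116,276)):print("slab",onz(t,*q,.02).round(3))
# pin dark mask both views
for n,c,(v0,v1,u0,u1) in(("top",t,(185,210,350,370)),("side",s,(165,185,285,300))):
    g=cv2.cvtColor(c["frame"],cv2.COLOR_RGB2GRAY)
    sub=g[v0:v1,u0:u1].astype(int)
    ys,xs=np.nonzero(sub<90);print(n,np.c_[xs+u0,ys+v0,sub[ys,xs]].tolist())
E
```

```text
head [197 220  22  21 354] [208.00282486 229.76271186]
((207.75, 229.25), 11.096270561218262) [ 19 110 187]
((208.10780334472656, 229.75296020507812), (19.6127872467041, 21.706159591674805), 68.18115997314453)
head top [0.50640954 0.18005818 0.1       ]
handle [154 221  44  12 265] [175.62641509 226.43773585]
((175.57997131347656, 226.43997192382812), (43.98204803466797, 6.081118583679199), 8.130102157592773)
[array([0.5152, 0.3391, 0.072 ]), array([0.5325, 0.3382, 0.072 ]), array([0.5192, 0.2137, 0.072 ]), array([0.5019, 0.2149, 0.072 ])]
slab [0.814 0.435 0.02 ]
slab [ 0.808 -0.046  0.02 ]
slab [ 0.365 -0.03   0.02 ]
slab [0.376 0.447 0.02 ]
top [[358, 196, 87], [358, 197, 82], [359, 197, 79], [360, 197, 76], [361, 197, 87], [360, 198, 81], [361, 198, 75], [362, 198, 85]]
side [[286, 165, 79], [287, 165, 86], [291, 165, 88], [292, 165, 87], [293, 165, 89], [294, 165, 89], [285, 166, 89], [286, 166, 85], [285, 167, 89], [293, 174, 79], [293, 175, 77], [294, 175, 82], [293, 176, 80], [294, 176, 75]]
```

```bash
python3 - <<'E'
from h import *
d=pickle.load(open("c0.pkl","rb"));t=d["top"];s=d["side"]
def crop(c,u0,u1,v0,v1,f,n,step=10):
    im=cv2.resize(c["frame"][v0:v1,u0:u1,::-1],None,fx=f,fy=f,interpolation=cv2.INTER_CUBIC)
    for u in range(u0,u1,step):cv2.putText(im,str(u),((u-u0)*f,8),0,.3,(0,0,255));cv2.line(im,((u-u0)*f,10),((u-u0)*f,16),(0,0,255))
    for v in range(v0,v1,step):cv2.putText(im,str(v),(0,(v-v0)*f+3),0,.3,(0,0,255))
    cv2.imwrite(f"pics/{n}.png",im)
crop(t,300,440,185,330,4,"rt"); crop(s,280,400,145,240,6,"rs")
crop(t,345,385,180,215,16,"pt",5); crop(s,280,315,155,190,16,"ps",5)
E
```

```text
(no output)
```

View pics/rt.png

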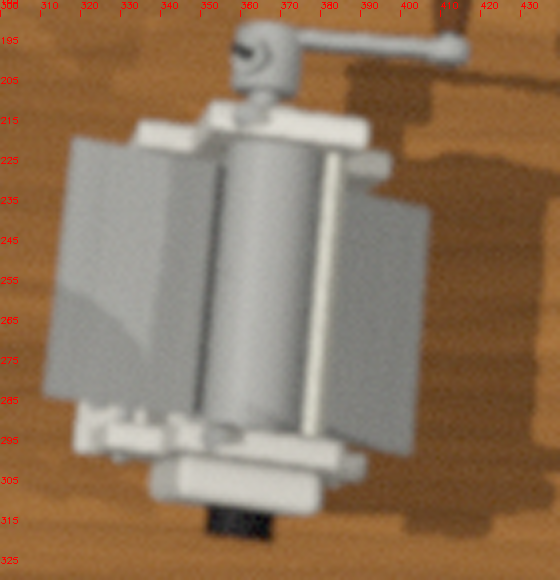

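View pics/rs.png

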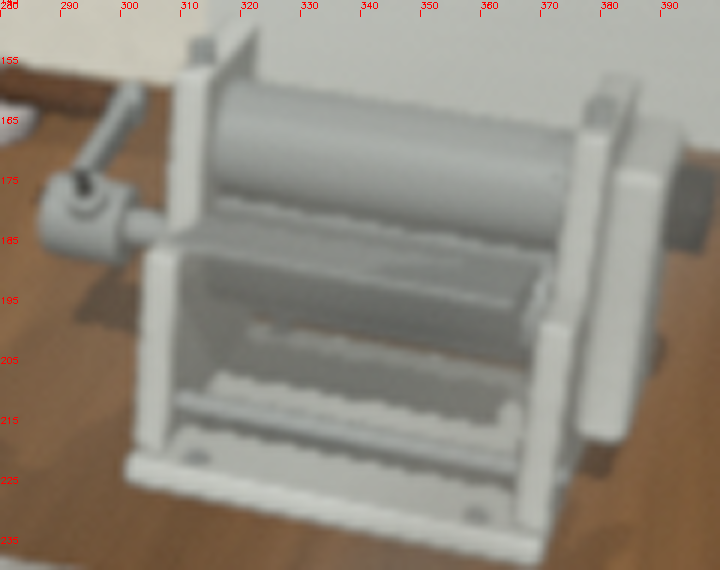

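View pics/pt.png

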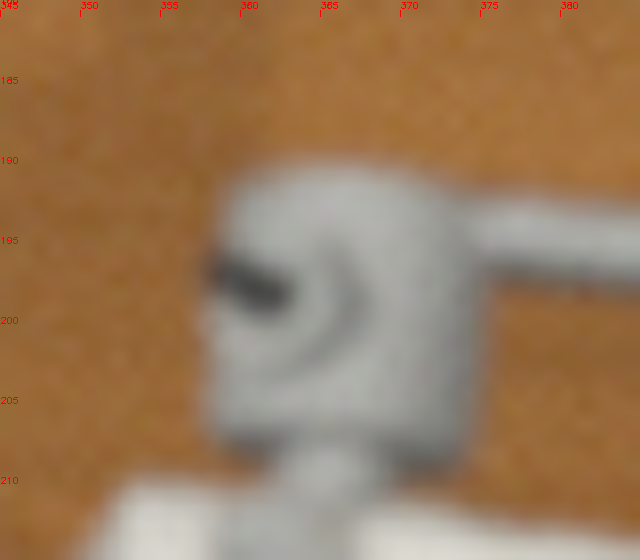

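View pics/ps.png

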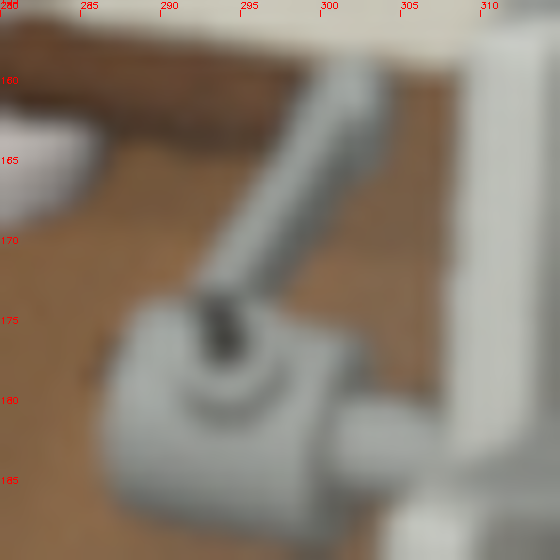

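```bash
python3 - <<'E'
from h import *
d=pickle.load(open("c0.pkl","rb"));t=d["top"];s=d["side"]
P,e=tri(t,(358.3,196.9),s,(293.4,174.2));print("tip",P.round(4),e)
B,e=tri(t,(362.2,198.5),s,(294.2,176.8));print("base",B.round(4),e)
print(np.linalg.norm(P-B))
# yaw: tray edges (same height along each edge)
def yaw(p,q,z):
    a=onz(t,*p,z);b=onz(t,*q,z);v=b-a;return a.round(4),b.round(4),np.degrees(np.arctan2(v[1],v[0])).round(2)
print("trayL",yaw((310.5,283),(318,220),.11));print("trayR",yaw((402.5,298.5),(407.3,237),.11))
print("bar",yaw((377,293),(383.5,223),.19))
print("cast near edge",yaw((352,210.3),(392,214.8),.217), "cast outer far",yaw((356,290),(384,297),.217))
# crank arm shaft-level; grip
print("grip",onz(t,412.5,180,.105)); print("hub ctr",onz(t,366,199,.105), "hubends",onz(t,366.5,190.5,.12),onz(t,365.5,208.5,.12))
print("shaft",onz(t,365.8,210,.112))
E
```

```text
tip [ 0.6043 -0.2274  0.1394] 0.001194387961841025
base [ 0.604  -0.2404  0.1249] 0.0005542725537192338
0.019488248813627974
trayL (array([ 0.3708, -0.1043,  0.11  ]), array([ 0.5428, -0.1215,  0.11  ]), np.float64(-5.72))
trayR (array([ 0.3392, -0.3487,  0.11  ]), array([ 0.5045, -0.3652,  0.11  ]), np.float64(-5.71))
bar (array([ 0.3469, -0.2651,  0.19  ]), array([ 0.5255, -0.2836,  0.19  ]), np.float64(-5.91))
cast near edge (array([ 0.5502, -0.1984,  0.217 ]), array([ 0.5422, -0.2995,  0.217 ]), np.float64(-94.53)) cast outer far (array([ 0.3509, -0.2084,  0.217 ]), array([ 0.3365, -0.2766,  0.217 ]), np.float64(-101.87))
grip [ 0.66755438 -0.38490305  0.105     ]
hub ctr [ 0.60807352 -0.25440721  0.105     ] hubends [ 0.62863191 -0.25317528  0.12      ] [ 0.57763101 -0.25017205  0.12      ]
shaft [ 0.57520735 -0.25242479  0.112     ]
```

```bash
python3 - <<'E'
from h import *
d=pickle.load(open("c0.pkl","rb"));t=d["top"];s=d["side"]
P,e=tri(t,(358.9,197.1),s,(293.2,174.4));print("tip",P.round(4),e)
# hub silhouettes, gradient at rows
g=cv2.cvtColor(t["frame"],cv2.COLOR_RGB2LAB).astype(float)
for v in(200,202,204,206): print(v,[int(x) for x in g[v,352:382,2]])
psi=np.radians(-5.8);y=np.array([np.cos(psi),np.sin(psi),0]);x=np.cross(y,[0,0,1])
for um,v in((366.5,200),(366,204)):
    A=onz(t,um,v,.105); 
    r=P-A; print("axis pt",A.round(4),"tip rel mx,my,z",(r@x).round(4),(r@y).round(4),r[2].round(4),"lean",np.degrees(np.arctan2(-(r@x),r[2])).round(1),"r",np.hypot(r@x,r[2]).round(4))
# forward check: predicted pixels of boss/pin
S=onz(t,366.4,200,.105); S=S+y*((P-S)@y)
for th in(34,37,40):
    z=-np.sin(np.radians(th))*x+np.cos(np.radians(th))*np.array([0,0,1])
    print(th,[ (proj(t,S+z*r).round(1),proj(s,S+z*r).round(1)) for r in(.03,.043,.048)])
print("shaft side px",proj(s,S),"hub ends",proj(s,S+y*.025),proj(s,S-y*.02),proj(t,S+y*.025),proj(t,S-y*.02))
print("S",S)
print("casting y face -> px",[proj(t,S-y*.055+x*dx+np.array([0,0,.112])).round(1) for dx in(-.05,.05)])
E
```

```text
tip [ 0.6048 -0.2292  0.1377] 4.1589792613451406e-05
200 [162, 162, 164, 163, 159, 146, 136, 131, 131, 131, 131, 131, 131, 131, 129, 130, 131, 131, 131, 130, 131, 130, 135, 144, 156, 161, 162, 162, 161, 163]
202 [161, 162, 162, 163, 160, 150, 137, 132, 131, 130, 131, 131, 129, 131, 131, 131, 131, 131, 131, 131, 130, 130, 133, 144, 157, 161, 161, 162, 163, 162]
204 [163, 163, 163, 161, 160, 147, 136, 131, 131, 130, 129, 130, 130, 131, 130, 131, 131, 131, 130, 131, 131, 132, 136, 150, 159, 162, 160, 163, 162, 163]
206 [162, 165, 164, 162, 159, 148, 135, 131, 131, 132, 129, 130, 131, 132, 130, 130, 130, 131, 130, 130, 130, 133, 139, 152, 161, 164, 163, 163, 163, 162]
axis pt [ 0.6053 -0.2558  0.105 ] tip rel mx,my,z -0.0264 -0.0032 0.0327 lean 38.9 r 0.042
axis pt [ 0.5938 -0.2543  0.105 ] tip rel mx,my,z -0.0261 0.0084 0.0327 lean 38.6 r 0.0418
34 [(array([361.8, 198.2]), array([294.1, 175.6])), (array([359.8, 197. ]), array([293.4, 173.3])), (array([359.1, 196.5]), array([293.2, 172.4]))]
37 [(array([361.3, 198.2]), array([293.9, 176. ])), (array([359.1, 197. ]), array([293.2, 173.9])), (array([358.2, 196.5]), array([293. , 173.1]))]
40 [(array([360.8, 198.3]), array([293.8, 176.4])), (array([358.4, 197. ]), array([293. , 174.5])), (array([357.4, 196.5]), array([292.7, 173.7]))]
shaft side px [295.53780993 180.69715225] hub ends [288.48614768 179.4333129 ] [301.2391611 181.7189811] [367.15187695 192.44788141] [365.59762278 208.05936122]
S [ 0.60211866 -0.25518488  0.105     ]
casting y face -> px [array([352.6, 209.4]), array([391.9, 214.7])]
```

```bash
cat >> h.py <<'E'
from scipy.spatial.transform import Rotation as R
def go(target,yaw=None,verbose=True):
    from plant import get_obs
    o=get_obs();Rt=R.from_euler("xyz",o["ee_rot"],degrees=True).as_matrix()
    dt=Rt.T@(np.array(target)-o["tcp_pos"]);f=dt/.3
    s=""
    if yaw is not None:
        dy=(yaw-o["ee_rot"][2]+180)%360-180; s=f"turn {-dy:.1f}deg frac {-dy/45:.3f}"
    print("pos",o["tcp_pos"].round(4),"rot",o["ee_rot"].round(2),"t",round(o["clock"],2),"j",o["joint_positions"].round(0),"gap",round(o["finger_gap"],4),"F",o["wrist_force"].round(1),"\n shift frac",f.round(3),"norm mm",round(np.linalg.norm(dt)*1000,1),s)
E
python3 - <<'E'
from h import *
d=pickle.load(open("c0.pkl","rb"));t=d["top"];s=d["side"]
for a,b in(((318,220),(308,186)),((310.5,283),(370,197))):print(tri(t,a,s,b))
go([.30,-.2,.34]);go([.5127,.2377,.30],83.8)
E
```

```text
(array([ 0.53306525, -0.11780029,  0.15569988]), np.float64(0.001702088202119373))
(array([ 0.35953166, -0.10098063,  0.15622387]), np.float64(0.01641451930736444))
pos [ 0.2119 -0.4799  0.2306] rot [-179.92   -0.     23.82] t 0.1 j [-66.   7.  -2.  81.   0.  90.] gap 0.0856 F [ 0.2 -0.4  0.7] 
 shift frac [ 0.646 -0.736 -0.364] norm mm 313.2 
pos [ 0.2119 -0.4799  0.2306] rot [-179.92   -0.     23.82] t 0.1 j [-66.   7.  -2.  81.   0.  90.] gap 0.0856 F [ 0.2 -0.4  0.7] 
 shift frac [ 1.883 -1.784 -0.229] norm mm 781.2 turn -60.0deg frac -1.333
```

```bash
python3 -m handwheel '[[85,0.1,-0.1,-0.2,0],[85,0.3,-0.3,-0.36,-0.2],[85,0.45,-0.5,-0.36,-0.4],[85,0.6,-0.7,-0.36,-0.6],[85,0.75,-0.85,-0.36,-0.8],[85,0.9,-0.95,-0.36,-1],[85,0.95,-0.95,-0.36,-1]]' 20; python3 -c "
from h import *
go([.5127,.2377,.15],83.8)"
```

```text
clock: 0.98
tcp_pos: [0.3547, -0.1067, 0.3392]
ee_rot: [180.0, -0.1, 68.9]
wrist_force: [0.6, -1.7, -0.6]
finger_gap: 0.0852
pos [ 0.3547 -0.1067  0.3392] rot [ 1.7999e+02 -5.0000e-02  6.8870e+01] t 0.97 j [-17.  -8.  -4.  94.   0.  94.] gap 0.0852 F [ 0.6 -1.7 -0.6] 
 shift frac [1.26  0.077 0.632] norm mm 423.5 turn -14.9deg frac -0.332
```

```bash
python3 -m handwheel '[[85,0.2,0.02,0.05,-0.15],[85,0.4,0.03,0.15,-0.33],[85,0.6,0.05,0.25,-0.33],[85,0.8,0.07,0.3,-0.33],[85,1,0.08,0.35,-0.33],[85,1,0.08,0.4,-0.33]]' 20; python3 -c "
from h import *
go([.5127,.2377,.12],83.8)"
```

```text
clock: 1.72
tcp_pos: [0.486, 0.1676, 0.2177]
ee_rot: [-179.9, -0.0, 83.9]
wrist_force: [-0.2, -0.4, 0.2]
finger_gap: 0.0848
pos [0.486  0.1676 0.2177] rot [-1.7994e+02 -3.0000e-02  8.3950e+01] t 1.73 j [ 19.   6.  -5.  79.   0. 115.] gap 0.0848 F [-0.2 -0.4  0.2] 
 shift frac [0.242 0.064 0.326] norm mm 123.2 turn 0.1deg frac 0.003
```

```bash
python3 - <<'E'
from plant import camera
import cv2
for n in("top","side"):
    c=camera(n);cv2.imwrite(f"pics/{n}1.png",c["frame"][:,:,::-1])
E
```

```text
(no output)
```

View pics/side1.png

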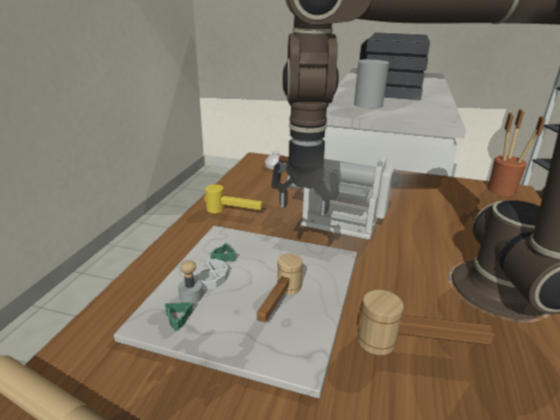

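The side view shows the gripper above and behind the mallet and everything else undisturbed. I'll line up with the handle first, then lower.

```bash
python3 -m handwheel '[[60,0.15,0.06,0.1,0],[60,0.24,0.063,0.25,0],[60,0.242,0.063,0.4,0],[60,0.242,0.063,0.5,0],[60,0.242,0.063,0.5,0],[60,0.242,0.063,0.5,0]]' 20; python3 - <<'E'
from h import *
from plant import camera
go([.5127,.2377,.043],83.8)
c=camera("top");f=c["frame"];print(proj(c,[.5064,.18,.1]),proj(c,[.5127,.2377,.072]))
cv2.imwrite("pics/top2.png",cv2.resize(f[180:280,120:250,::-1],None,fx=5,fy=5))
c=camera("side");cv2.imwrite("pics/side2.png",cv2.resize(c["frame"][200:330,220:360,::-1],None,fx=4,fy=4))
E
```

```text
clock: 2.58
tcp_pos: [0.5111, 0.2345, 0.0686]
ee_rot: [-179.9, 0.0, 83.8]
wrist_force: [0.9, 0.3, -0.3]
finger_gap: 0.0597
pos [0.5111 0.2345 0.0686] rot [-1.7988e+02  2.0000e-02  8.3750e+01] t 2.58 j [ 25.  14. -15.  61.   0. 121.] gap 0.0597 F [ 0.9  0.3 -0.3] 
 shift frac [0.011 0.004 0.085] norm mm 25.9 turn -0.0deg frac -0.001
[208.12860896 229.75712365] [189.13817258 228.49593422]
```

View pics/side2.png

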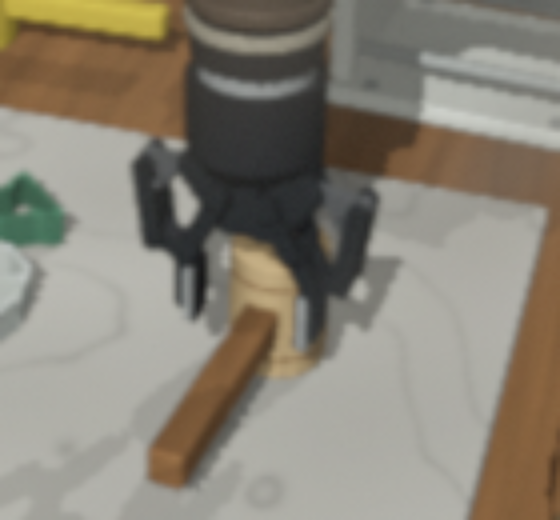

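View pics/top2.png

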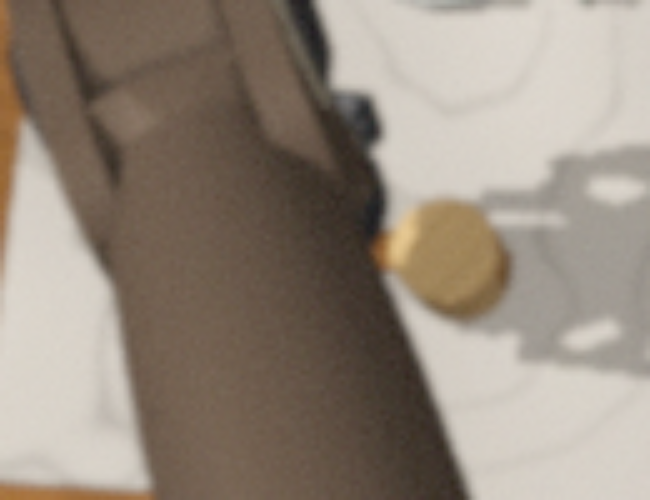

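The fingers straddle the handle beside the head, with clearance. Now lower and close.

```bash
python3 -m handwheel '[[60,0.011,0.004,0.085,0],[60,0.011,0.004,0.085,0],[10,0.011,0.004,0.085,0],[10,0.011,0.004,0.085,0],[10,0.011,0.004,0.085,0],[10,0.011,0.004,0.085,0],[10,0.011,0.004,0.085,0]]' 40
python3 -m handwheel '[[10,0,0,-0.15,0],[10,0,0,-0.35,0],[10,0,0,-0.55,0],[10,0,0,-0.75,0],[10,0,0,-0.75,0],[10,0,0,-0.75,0]]' 40; python3 - <<'E'
from h import *
from plant import camera
go([.5127,.2377,.3],83.8)
c=camera("side");cv2.imwrite("pics/side3.png",cv2.resize(c["frame"][100:330,180:380,::-1],None,fx=2.5,fy=2.5))
E
```

```text
clock: 3.55
tcp_pos: [0.5136, 0.2385, 0.0446]
ee_rot: [180.0, -0.1, 83.8]
wrist_force: [-0.9, 0.5, 5.8]
finger_gap: 0.0215
clock: 4.3
tcp_pos: [0.5132, 0.2382, 0.2683]
ee_rot: [-179.9, -0.0, 83.8]
wrist_force: [-1.0, 0.7, -3.8]
finger_gap: 0.0209
pos [0.5132 0.2382 0.2683] rot [-1.7995e+02 -3.0000e-02  8.3780e+01] t 4.3 j [ 25.  12.   8.  86.   0. 121.] gap 0.0209 F [-1.   0.7 -3.8] 
 shift frac [-0.002 -0.002 -0.106] norm mm 31.8 turn -0.0deg frac -0.000
```

View pics/side3.png

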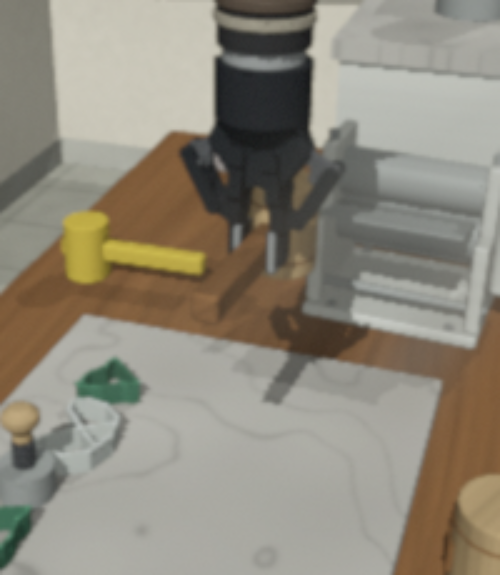

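The mallet is held level and lifts cleanly (about 3.8 N). Next I'll swing it round so the handle points to the machine's +x, and stage it on the slab side of the machine.

```bash
python3 -m handwheel '[[10,-0.1,0.03,-0.05,-0.24],[10,-0.25,0.07,-0.1,-0.48],[10,-0.4,0.11,-0.1,-0.72],[10,-0.55,0.15,-0.1,-0.96],[10,-0.7,0.2,-0.1,-1],[10,-0.8,0.23,-0.1,-1]]' 40
python3 -m handwheel '[[10,0,0,0,-0.24],[10,0,0,0,-0.48],[10,0,0,0,-0.72],[10,0,0,0,-0.96],[10,0,0,0,-1]]' 40
python3 -m handwheel '[[10,0,0,0,-0.24],[10,0,0,0,-0.48],[10,0,0,0,-0.72],[10,0,0,0,-0.96],[10,0,0,0,-1]]' 40
python3 -c "
from h import *
go([.5625,-.050,.25],-95.8)"
```

```text
clock: 5.1
tcp_pos: [0.5548, -0.0101, 0.2945]
ee_rot: [-179.7, -0.2, 128.7]
wrist_force: [0.6, 0.5, -2.7]
finger_gap: 0.0215
clock: 5.72
tcp_pos: [0.554, -0.0101, 0.2922]
ee_rot: [-179.9, -0.7, 173.7]
wrist_force: [-0.8, 0.5, -3.7]
finger_gap: 0.0212
clock: 6.35
tcp_pos: [0.5536, -0.0101, 0.2909]
ee_rot: [179.5, -0.6, -141.4]
wrist_force: [-0.6, 0.7, -2.0]
finger_gap: 0.0211
pos [ 0.5536 -0.0101  0.2909] rot [ 179.53   -0.63 -141.41] t 6.35 j [ -1.  12.  10.  90.  -0. -40.] gap 0.0211 F [-0.6  0.7 -2. ] 
 shift frac [ 0.058 -0.124  0.136] norm mm 57.8 turn -45.6deg frac -1.013
```

```bash
python3 -m handwheel '[[10,0,-0.02,0,-0.24],[10,0,-0.04,0,-0.48],[10,0,-0.04,0,-0.72],[10,0,-0.04,0,-0.96],[10,0,-0.04,0,-1],[10,0,-0.04,0,-1]]' 40
python3 - <<'E'
from h import *
from plant import camera
go([.5625,-.050,.25],-95.8)
for n in("side","top"):
    c=camera(n);cv2.imwrite(f"pics/{n}4.png",c["frame"][:,:,::-1])
E
```

```text
clock: 7.1
tcp_pos: [0.561, -0.0195, 0.2905]
ee_rot: [179.2, -0.1, -96.6]
wrist_force: [-0.7, 0.4, -3.4]
finger_gap: 0.0213
pos [ 0.561  -0.0195  0.2905] rot [ 1.7919e+02 -1.2000e-01 -9.6640e+01] t 7.1 j [ -2.  12.  12.  90.  -0. -85.] gap 0.0213 F [-0.7  0.4 -3.4] 
 shift frac [ 0.1   -0.019  0.135] norm mm 50.7 turn -0.8deg frac -0.019
```

View pics/side4.png

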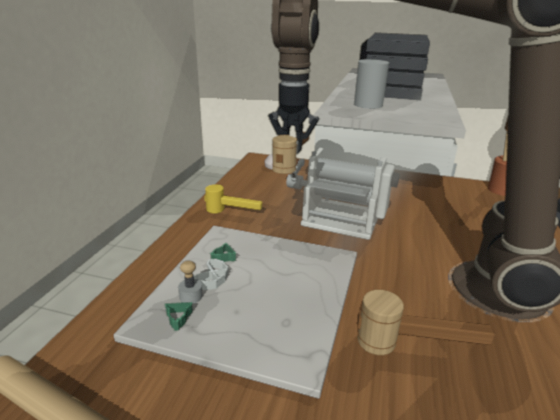

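View pics/top4.png

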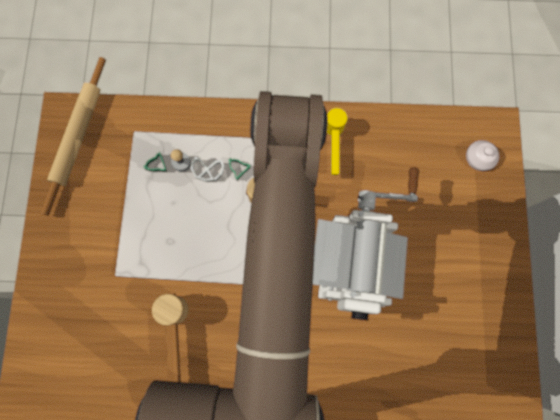

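The side and top views show the mallet level, with its handle pointing at the machine. The interface can't tilt the tool, so I'll pivot the mallet in the pads instead. I'll press the handle's free end down on the corner of the fixed casting until the handle slopes about 38°, the measured lean of the pin.

```bash
python3 -m handwheel '[[10,0.05,-0.01,0.08,-0.02],[10,0.15,-0.01,0.16,-0.02],[10,0.25,-0.01,0.18,-0.02],[10,0.33,-0.01,0.18,-0.02],[10,0.337,-0.01,0.18,-0.02],[10,0.337,-0.01,0.18,-0.02]]' 40
python3 - <<'E'
from h import *
from plant import camera
go([.5554,-.1207,.22],-95.8)
c=camera("side");cv2.imwrite(f"pics/side5.png",cv2.resize(c["frame"][90:240,240:400,::-1],None,fx=4,fy=4))
c=camera("top");cv2.imwrite(f"pics/top5.png",cv2.resize(c["frame"][150:280,250:410,::-1],None,fx=4,fy=4))
E
```

```text
clock: 7.95
tcp_pos: [0.5517, -0.1201, 0.2369]
ee_rot: [179.2, -0.1, -95.7]
wrist_force: [0.9, 0.5, -3.8]
finger_gap: 0.0213
pos [ 0.5517 -0.1201  0.2369] rot [ 1.7921e+02 -9.0000e-02 -9.5740e+01] t 7.95 j [-12.  12.   4.  83.  -0. -96.] gap 0.0213 F [ 0.9  0.5 -3.8] 
 shift frac [ 0.001 -0.013  0.056] norm mm 17.3 turn 0.1deg frac 0.001
```

View pics/side5.png

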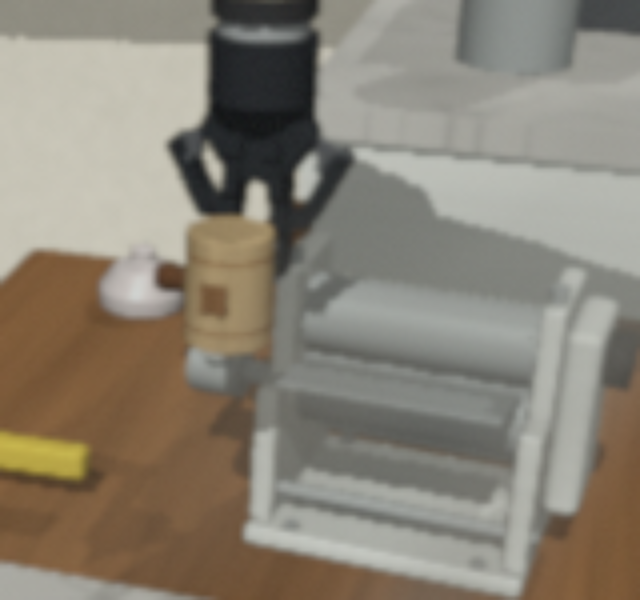

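View pics/top5.png

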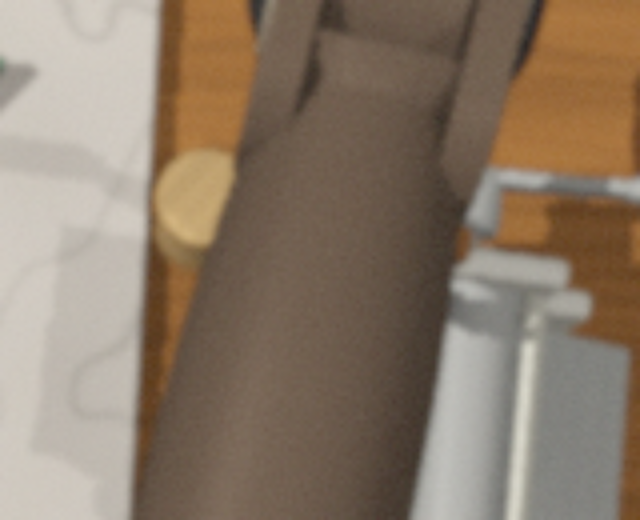

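```bash
python3 -m handwheel '[[10,0,-0.008,0.04,0],[10,0,-0.013,0.08,0],[10,0,-0.013,0.11,0],[10,0,-0.013,0.12,0],[10,0,-0.013,0.12,0]]' 40
python3 - <<'E'
from h import *
from plant import camera
go([.5554,-.1207,.155],-95.8)
c=camera("side");cv2.imwrite(f"pics/side6.png",cv2.resize(c["frame"][90:240,240:400,::-1],None,fx=4,fy=4))
E
```

```text
clock: 8.68
tcp_pos: [0.5551, -0.12, 0.2008]
ee_rot: [179.2, -0.1, -95.7]
wrist_force: [-0.3, 0.4, -2.3]
finger_gap: 0.0215
pos [ 0.5551 -0.12    0.2008] rot [ 1.792e+02 -1.000e-01 -9.566e+01] t 8.68 j [-12.  13.   0.  79.  -0. -96.] gap 0.0215 F [-0.3  0.4 -2.3] 
 shift frac [ 0.002 -0.004  0.153] norm mm 45.8 turn 0.1deg frac 0.003
```

View pics/side6.png

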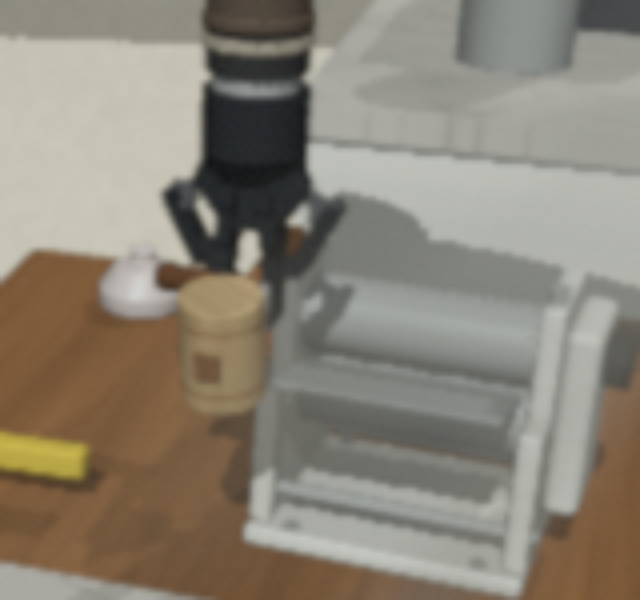

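The mallet is pivoting: the top face has opened toward the camera and the handle end rests on the casting. Continuing down.

```bash
python3 -m handwheel '[[10,0,-0.002,0.04,0],[10,0,-0.002,0.08,0],[10,0,-0.002,0.12,0],[10,0,-0.002,0.15,0],[10,0,-0.002,0.155,0],[10,0,-0.002,0.155,0]]' 40
python3 - <<'E'
from h import *
from plant import camera
go([.5554,-.1207,.153],-95.8)
c=camera("side");pickle.dump(c,open("c7.pkl","wb"));cv2.imwrite(f"pics/side7.png",cv2.resize(c["frame"][90:240,240:400,::-1],None,fx=4,fy=4))
E
```

```text
clock: 9.48
tcp_pos: [0.5549, -0.1201, 0.1545]
ee_rot: [179.2, -0.1, -95.7]
wrist_force: [0.2, 0.1, 4.2]
finger_gap: 0.0213
pos [ 0.5549 -0.1201  0.1545] rot [ 1.7921e+02 -9.0000e-02 -9.5660e+01] t 9.47 j [-12.  13.  -5.  73.  -0. -96.] gap 0.0213 F [0.2 0.1 4.2] 
 shift frac [ 0.002 -0.002  0.005] norm mm 1.7 turn 0.1deg frac 0.003
```

View pics/side7.png

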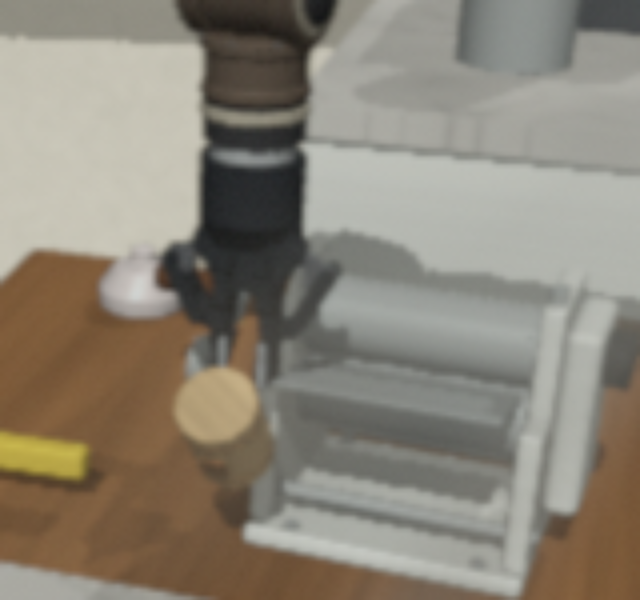

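```bash
cat > tilt.py <<'E'
from h import *
def tilt(c,tcp,yaw,roi,L=.0588,up=.0155,lo=(12,60,150),hi=(28,170,255),save=None):
    v0,v1,u0,u1=roi
    hsv=cv2.cvtColor(c["frame"],cv2.COLOR_RGB2HSV);m=cv2.inRange(hsv,np.array(lo),np.array(hi))
    k=np.zeros_like(m);k[v0:v1,u0:u1]=m[v0:v1,u0:u1]
    k=cv2.morphologyEx(k,cv2.MORPH_OPEN,np.ones((3,3),np.uint8))
    ct=max(cv2.findContours(k,0,2)[0],key=cv2.contourArea);e=cv2.fitEllipse(ct);print("ellipse",e,"area",cv2.contourArea(ct))
    x=np.array([np.cos(np.radians(yaw)),np.sin(np.radians(yaw)),0]);zz=np.array([0,0,1.])
    g=np.array(tcp)+[0,0,up]
    def pts(th):
        a=np.radians(th);u=np.cos(a)*x+np.sin(a)*zz;z=-np.sin(a)*x+np.cos(a)*zz
        return g-L*u,z
    for th in range(28,49,2):
        h,z=pts(th);fc=h+.04*z;d=c["cam_to_world"][:3,3]-fc;cs=z@d/np.linalg.norm(d)
        print(th,"face px",proj(c,fc).round(2),"ratio",cs.round(3))
    if save:
        im=c["frame"][:,:,::-1].copy();cv2.drawContours(im,[ct],-1,(0,0,255),1);cv2.imwrite(save,cv2.resize(im[v0-20:v1+20,u0-20:u1+20],None,fx=6,fy=6))
E
python3 - <<'E'
from tilt import *
c=pickle.load(open("c7.pkl","rb"))
hsv=cv2.cvtColor(c["frame"],cv2.COLOR_RGB2HSV);print([hsv[v,294].tolist() for v in range(178,216,3)])
tilt(c,[.5549,-.1201,.1545],-95.7,(178,215,280,312),lo=(12,60,175),hi=(28,190,255),save="pics/e7.png")
E
```

```text
[[40, 8, 102], [20, 46, 127], [20, 81, 182], [19, 81, 185], [20, 83, 181], [19, 83, 181], [19, 82, 181], [19, 83, 172], [17, 89, 109], [15, 107, 122], [16, 86, 86], [15, 103, 111], [15, 101, 93]]
ellipse ((293.6427307128906, 190.56488037109375), (15.936967849731445, 18.954614639282227), 61.13645935058594) area 230.5
28 face px [292.7 187. ] ratio 0.772
30 face px [292.64 187.84] ratio 0.792
32 face px [292.59 188.67] ratio 0.811
34 face px [292.55 189.48] ratio 0.829
36 face px [292.52 190.29] ratio 0.846
38 face px [292.5  191.07] ratio 0.862
40 face px [292.5  191.84] ratio 0.877
42 face px [292.5 192.6] ratio 0.89
44 face px [292.52 193.34] ratio 0.902
46 face px [292.54 194.05] ratio 0.913
48 face px [292.58 194.75] ratio 0.923
```

View pics/e7.png

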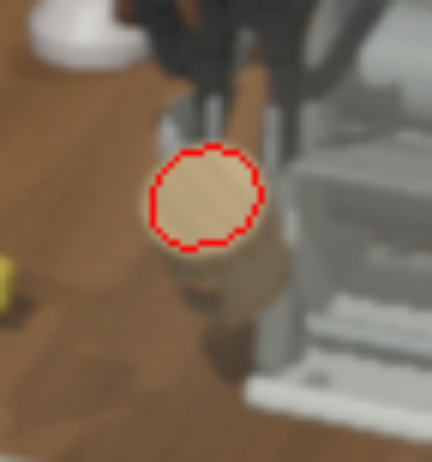

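The ellipse ratio and the face row both give a tilt of about 37–38°, which agrees with the corner geometry (38.4°). Now I'll clamp at 120 N, back off toward the slab and lift.

```bash
python3 -m handwheel '[[10,0,0,0,0],[10,0,0,0,0],[10,-0.05,0,0.0,0],[10,-0.15,0,0,0],[10,-0.2,0,-0.1,0],[10,-0.2,0,-0.3,0],[10,-0.2,0,-0.45,0],[10,-0.2,0,-0.45,0]]' 120
python3 - <<'E'
from tilt import *
from plant import camera,get_obs
go([.5554,-.1207,.3],-95.8)
c=camera("side");o=get_obs();pickle.dump(c,open("c8.pkl","wb"));cv2.imwrite(f"pics/side8.png",cv2.resize(c["frame"][60:240,200:400,::-1],None,fx=4,fy=4))
p=proj(c,o["tcp_pos"]+[0,.06,-.02]).astype(int);print(p)
hs=cv2.cvtColor(c["frame"],cv2.COLOR_RGB2HSV)
tilt(c,o["tcp_pos"],o["ee_rot"][2],(p[1]-30,p[1]+20,p[0]-25,p[0]+20),lo=(12,60,170),hi=(28,190,255),save="pics/e8.png")
E
```

```text
clock: 10.52
tcp_pos: [0.5641, -0.0598, 0.292]
ee_rot: [179.5, -0.1, -95.6]
wrist_force: [0.1, -0.4, -3.5]
finger_gap: 0.0202
pos [ 0.5641 -0.0598  0.292 ] rot [ 1.7949e+02 -6.0000e-02 -9.5640e+01] t 10.53 j [ -6.  13.  12.  90.  -0. -90.] gap 0.0202 F [ 0.1 -0.4 -3.5] 
 shift frac [ 0.205  0.009 -0.026] norm mm 62.0 turn 0.2deg frac 0.004
[288 162]
ellipse ((286.30523681640625, 150.49130249023438), (17.434484481811523, 21.827165603637695), 66.89762878417969) area 294.0
28 face px [285.42 147.14] ratio 0.706
30 face px [285.36 148.11] ratio 0.729
32 face px [285.31 149.07] ratio 0.751
34 face px [285.28 150.02] ratio 0.772
36 face px [285.25 150.95] ratio 0.792
38 face px [285.24 151.87] ratio 0.81
40 face px [285.25 152.78] ratio 0.828
42 face px [285.26 153.66] ratio 0.844
44 face px [285.29 154.54] ratio 0.86
46 face px [285.33 155.39] ratio 0.874
48 face px [285.38 156.22] ratio 0.887
```

View pics/side8.png

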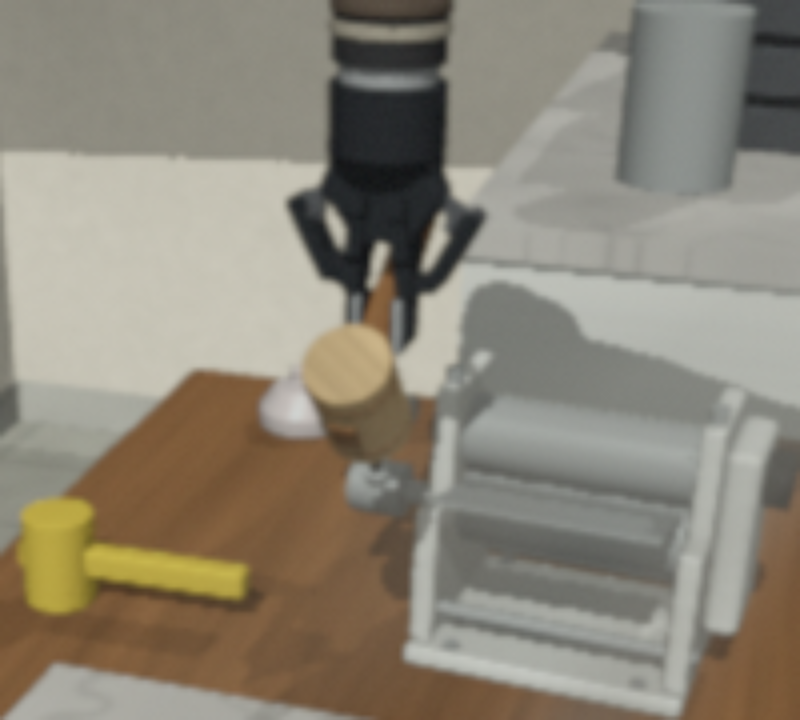

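View pics/e8.png

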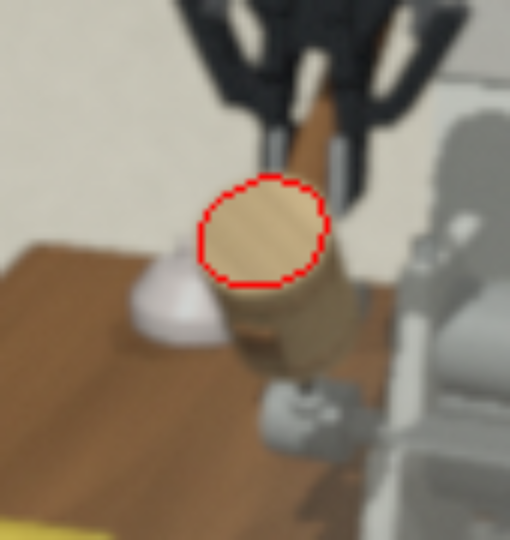

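```bash
python3 -c "
from h import *
go([.604,-.17,.29],-95.8)"
python3 -m handwheel '[[10,0.05,0.1,0,0],[10,0.2,0.115,0,0],[10,0.34,0.115,0,0],[10,0.34,0.115,0,0]]' 120
python3 -c "
from h import *
go([.6047,-.2214,.230],-95.8)"
```

```text
pos [ 0.5634 -0.0599  0.2895] rot [ 1.7928e+02 -7.0000e-02 -9.5640e+01] t 10.57 j [ -6.  13.  12.  90.  -0. -90.] gap 0.0203 F [ 0.8 -0.2 -3.4] 
 shift frac [ 0.352 -0.171 -0.004] norm mm 117.4 turn 0.2deg frac 0.003
clock: 11.08
tcp_pos: [0.5179, -0.1598, 0.2869]
ee_rot: [179.0, -0.0, -95.9]
wrist_force: [0.2, 0.8, -3.1]
finger_gap: 0.0203
pos [ 0.5179 -0.1598  0.2869] rot [ 1.7902e+02 -2.0000e-02 -9.5860e+01] t 11.07 j [ -17.   10.    8.   89.   -0. -101.] gap 0.0203 F [ 0.2  0.8 -3.1] 
 shift frac [ 0.175 -0.312  0.184] norm mm 120.7 turn -0.1deg frac -0.001
```

I typed that y shift with the wrong sign. There was no contact, because the head is clear above the tray. Correcting it now.

```bash
python3 -m handwheel '[[10,-0.02,-0.15,-0.03,0],[10,0,-0.29,-0.03,0],[10,0.08,-0.312,0,0],[10,0.16,-0.312,0.1,0],[10,0.175,-0.312,0.184,0],[10,0.175,-0.312,0.184,0],[10,0.175,-0.312,0.184,0]]' 120
python3 - <<'E'
from tilt import *
from plant import camera,get_obs
go([.6047,-.2214,.230],-95.8)
c=camera("side");o=get_obs();pickle.dump(c,open("c9.pkl","wb"));cv2.imwrite(f"pics/side9.png",cv2.resize(c["frame"][90:220,240:380,::-1],None,fx=5,fy=5,interpolation=2))
c=camera("top");pickle.dump(c,open("c9t.pkl","wb"));cv2.imwrite(f"pics/top9.png",cv2.resize(c["frame"][150:250,310:430,::-1],None,fx=5,fy=5,interpolation=2))
E
```

```text
clock: 11.95
tcp_pos: [0.6044, -0.2211, 0.2304]
ee_rot: [179.0, -0.0, -95.8]
wrist_force: [-0.4, -0.2, -2.2]
finger_gap: 0.0201
pos [ 0.6044 -0.2211  0.2304] rot [179.    -0.   -95.84] t 11.95 j [ -20.   21.   16.   85.   -0. -104.] gap 0.0201 F [-0.4 -0.2 -2.2] 
 shift frac [ 0.001 -0.001  0.001] norm mm 0.6 turn -0.0deg frac -0.001
```

View pics/side9.png

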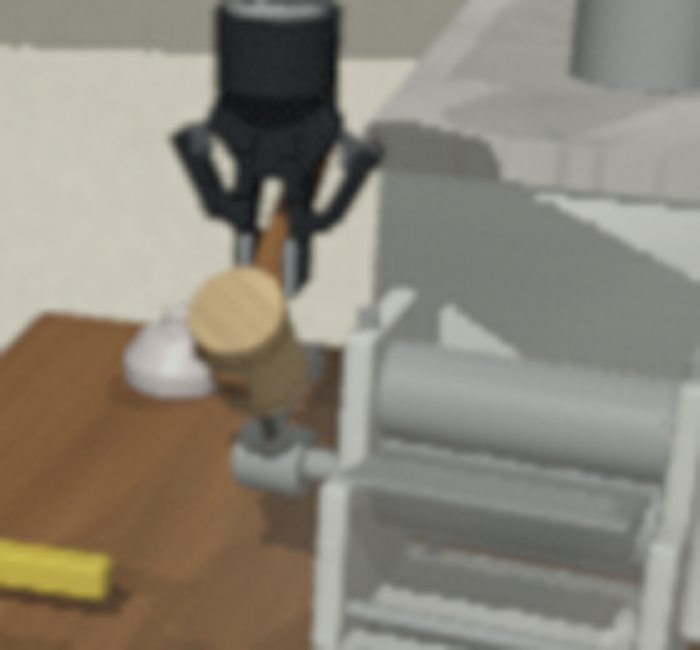

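View pics/top9.png

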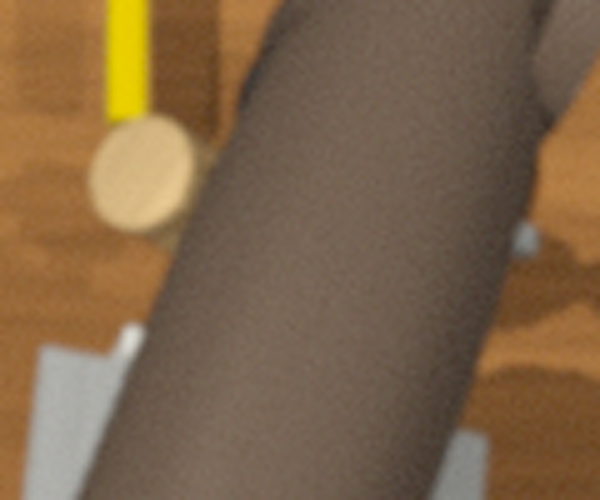

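```bash
python3 - <<'E'
from tilt import *
c=pickle.load(open("c9.pkl","rb"));t=pickle.load(open("c9t.pkl","rb"))
tilt(c,[.6044,-.2211,.2304],-95.8,(138,166,272,302),lo=(12,60,165),hi=(28,190,255))
tilt(t,[.6044,-.2211,.2304],-95.8,(165,205,322,355),lo=(12,60,160),hi=(28,190,255),save="pics/e9t.png")
print(tri(c,(287.6,152),t,(338.4,184.6)))
E
```

```text
ellipse ((286.895263671875, 151.5653076171875), (15.011554718017578, 18.946989059448242), 61.32852554321289) area 211.0
28 face px [285.79 147.53] ratio 0.706
30 face px [285.74 148.35] ratio 0.729
32 face px [285.7  149.17] ratio 0.751
34 face px [285.67 149.98] ratio 0.771
36 face px [285.65 150.78] ratio 0.791
38 face px [285.64 151.57] ratio 0.81
40 face px [285.64 152.34] ratio 0.827
42 face px [285.66 153.1 ] ratio 0.843
44 face px [285.68 153.85] ratio 0.858
46 face px [285.71 154.58] ratio 0.872
48 face px [285.76 155.29] ratio 0.885
ellipse ((335.7358093261719, 183.1792449951172), (22.634136199951172, 27.355972290039062), 115.9622573852539) area 451.0
28 face px [335.17 182.54] ratio 0.886
30 face px [334.96 182.79] ratio 0.873
32 face px [334.79 183.04] ratio 0.858
34 face px [334.65 183.3 ] ratio 0.842
36 face px [334.54 183.55] ratio 0.826
38 face px [334.47 183.82] ratio 0.808
40 face px [334.44 184.08] ratio 0.789
42 face px [334.44 184.35] ratio 0.77
44 face px [334.47 184.62] ratio 0.749
46 face px [334.54 184.89] ratio 0.728
48 face px [334.64 185.16] ratio 0.706
(array([ 0.60965681, -0.16110988,  0.23689311]), np.float64(0.002727858071235461))
```

View pics/e9t.png

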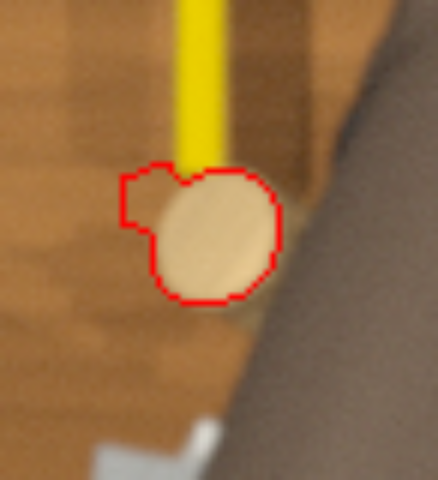

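```bash
python3 - <<'E'
from tilt import *
t=pickle.load(open("c9t.pkl","rb"));c=pickle.load(open("c9.pkl","rb"))
print("pre-press predicted",proj(t,[.5517+.006,-.1201+.0585,.2924]))
hsv=cv2.cvtColor(t["frame"],cv2.COLOR_RGB2HSV)
for v in (178,182,185,188,192): print(v,[tuple(int(q) for q in hsv[v,u]) for u in range(322,352)])
for L in(.0588,.050):
  for up in(.0155,.010):
    x=np.array([np.cos(np.radians(-95.8)),np.sin(np.radians(-95.8)),0]);zz=np.array([0,0,1.])
    for th in(34,37,40):
        a=np.radians(th);u=np.cos(a)*x+np.sin(a)*zz;z=-np.sin(a)*x+np.cos(a)*zz
        f=np.array([.6044,-.2211,.2304+up])-L*u+.04*z
        print(L,up,th,proj(t,f).round(1),proj(c,f).round(1),f.round(3))
E
```

```text
pre-press predicted [299.69590252 198.71327691]
178 [(16, 163, 167), (16, 154, 167), (16, 160, 166), (15, 154, 167), (15, 153, 168), (16, 157, 164), (15, 154, 167), (15, 152, 170), (17, 125, 184), (18, 113, 198), (19, 102, 209), (18, 101, 210), (19, 100, 207), (19, 96, 207), (18, 99, 206), (19, 100, 209), (19, 105, 209), (19, 97, 214), (19, 102, 212), (19, 97, 212), (19, 102, 212), (19, 95, 214), (19, 97, 216), (20, 99, 214), (19, 101, 205), (19, 109, 178), (17, 111, 149), (18, 127, 130), (15, 120, 121), (16, 138, 113)]
182 [(15, 161, 166), (15, 156, 168), (15, 160, 169), (16, 158, 171), (15, 156, 172), (15, 154, 174), (17, 127, 187), (18, 107, 203), (19, 103, 210), (18, 97, 210), (19, 99, 208), (19, 100, 206), (19, 99, 209), (19, 100, 209), (19, 99, 212), (19, 100, 212), (19, 99, 212), (19, 102, 213), (19, 99, 214), (19, 98, 216), (19, 98, 215), (19, 99, 214), (19, 99, 216), (19, 97, 219), (19, 96, 220), (19, 101, 210), (18, 106, 180), (18, 113, 145), (17, 118, 134), (18, 123, 131)]
185 [(15, 150, 153), (15, 160, 151), (15, 163, 152), (15, 165, 148), (15, 150, 155), (16, 136, 169), 
[... 1412 characters left out ...]
 183.7] [285.6 151.2] [ 0.612 -0.15   0.242]
0.0588 0.0155 40 [334.4 184.1] [285.6 152.3] [ 0.612 -0.151  0.239]
0.0588 0.01 34 [334.4 183.9] [285.6 151.8] [ 0.612 -0.15   0.241]
0.0588 0.01 37 [334.2 184.2] [285.6 152.9] [ 0.612 -0.15   0.237]
0.0588 0.01 40 [334.2 184.6] [285.6 154.1] [ 0.612 -0.151  0.233]
0.05 0.0155 34 [337.8 183.2] [286.6 147.6] [ 0.611 -0.158  0.251]
0.05 0.0155 37 [337.5 183.5] [286.6 148.7] [ 0.611 -0.157  0.248]
0.05 0.0155 40 [337.4 183.9] [286.5 149.8] [ 0.611 -0.157  0.244]
0.05 0.01 34 [337.5 183.7] [286.6 149.4] [ 0.611 -0.158  0.246]
0.05 0.01 37 [337.3 184.1] [286.5 150.5] [ 0.611 -0.157  0.242]
0.05 0.01 40 [337.1 184.4] [286.5 151.6] [ 0.611 -0.157  0.239]
```

```bash
python3 - <<'E'
from tilt import *
t=pickle.load(open("c9t.pkl","rb"));c=pickle.load(open("c9.pkl","rb"))
def ell(c,roi,lo,hi,f=6):
    v0,v1,u0,u1=roi
    im=cv2.resize(c["frame"][v0:v1,u0:u1],None,fx=f,fy=f,interpolation=cv2.INTER_CUBIC)
    m=cv2.inRange(cv2.cvtColor(im,cv2.COLOR_RGB2HSV),np.array(lo),np.array(hi))
    m=cv2.morphologyEx(m,cv2.MORPH_OPEN,np.ones((9,9)))
    k=max(cv2.findContours(m,0,1)[0],key=cv2.contourArea);k=cv2.convexHull(k);e=cv2.fitEllipse(k)
    ctr=((e[0][0]+.5)/f-.5+u0,(e[0][1]+.5)/f-.5+v0);print(np.round(ctr,2),np.round(np.array(e[1])/f,2),"ratio",round(e[1][0]/e[1][1],3),e[2])
    return ctr
a=ell(t,(165,205,322,355),(17,60,183),(28,130,255))
b=ell(c,(138,166,272,302),(14,60,150),(28,190,255))
F,e=tri(t,a,c,b);print("face",F.round(4),e)
E
```

```text
[337.67 184.16] [19.56 23.02] ratio 0.85 31.1029052734375
[287.03 151.53] [16.04 20.21] ratio 0.794 60.9278450012207
face [ 0.6106 -0.159   0.2389] 0.0020460467882312977
```

The head is centred on the pin axis, within about 3 mm. The gap is about 43 mm and the mallet tilt about 36°, against a pin lean of about 38°. First brisk tap.

```bash
python3 -m handwheel '[[10,0.1,0,0.136,0],[10,0.04,0,0.055,0],[10,0.04,0,0.055,0]]' 120
python3 - <<'E'
from tilt import *
from plant import camera,get_obs
go([.6047,-.2214,.230],-95.8)
c=camera("side");pickle.dump(c,open("c10.pkl","wb"));cv2.imwrite(f"pics/side10.png",cv2.resize(c["frame"][120:200,260:340,::-1],None,fx=7,fy=7,interpolation=2))
E
```

```text
clock: 12.42
tcp_pos: [0.6047, -0.2326, 0.2177]
ee_rot: [179.4, -0.1, -95.7]
wrist_force: [0.7, 0.1, -3.0]
finger_gap: 0.0205
pos [ 0.6047 -0.2326  0.2177] rot [ 1.7938e+02 -1.0000e-01 -9.5750e+01] t 12.43 j [ -21.   21.   14.   83.   -0. -105.] gap 0.0205 F [ 0.7  0.1 -3. ] 
 shift frac [-0.037  0.004 -0.041] norm mm 16.6 turn 0.1deg frac 0.001
```

View pics/side10.png

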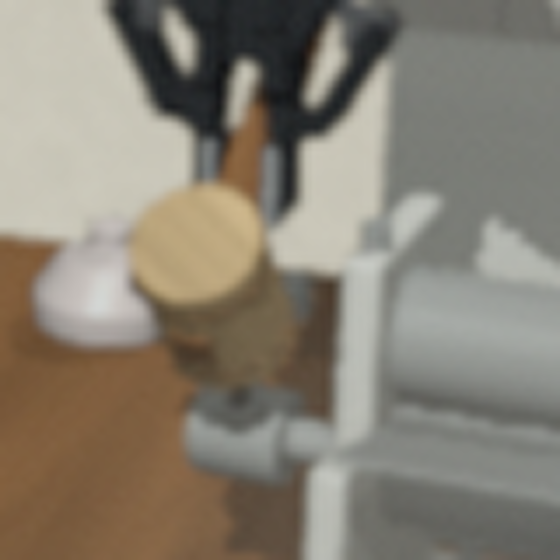

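```bash
python3 -m handwheel '[[10,0.09,0,0.12,0]]' 120; python3 -m handwheel '[[10,-0.06,0,-0.08,0],[10,-0.06,0,-0.08,0]]' 120
python3 - <<'E'
from tilt import *
from plant import camera,get_obs
go([.6047,-.2214,.230],-95.8)
c=camera("side");pickle.dump(c,open("c11.pkl","wb"));cv2.imwrite(f"pics/side11.png",cv2.resize(c["frame"][120:200,260:340,::-1],None,fx=7,fy=7,interpolation=2))
E
```

```text
clock: 12.6
tcp_pos: [0.6042, -0.2594, 0.1846]
ee_rot: [179.8, -0.2, -95.6]
wrist_force: [0.7, 2.0, 24.9]
finger_gap: 0.0201
clock: 12.85
tcp_pos: [0.6071, -0.2413, 0.2109]
ee_rot: [-179.9, -0.3, -95.5]
wrist_force: [0.2, -0.5, -2.4]
finger_gap: 0.0203
pos [ 0.6071 -0.2413  0.2109] rot [-179.94   -0.28  -95.51] t 12.85 j [ -22.   21.   13.   82.   -0. -106.] gap 0.0203 F [ 0.2 -0.5 -2.4] 
 shift frac [-0.065  0.014 -0.064] norm mm 27.7 turn 0.3deg frac 0.006
```

View pics/side11.png

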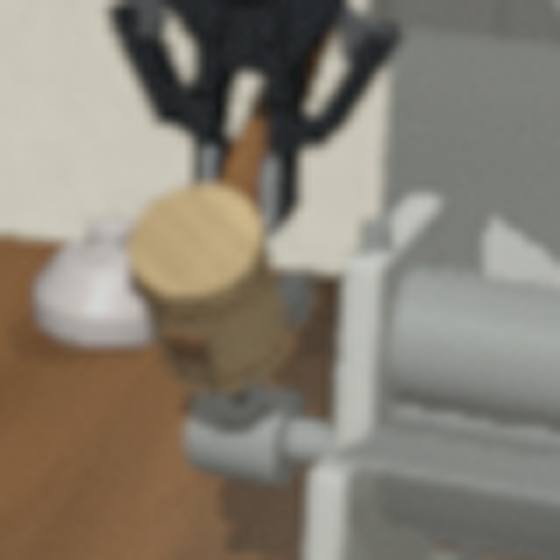

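```bash
python3 - <<'E'
from tilt import *
def ell(c,roi,lo,hi,f=6):
    v0,v1,u0,u1=roi
    im=cv2.resize(c["frame"][v0:v1,u0:u1],None,fx=f,fy=f,interpolation=cv2.INTER_CUBIC)
    m=cv2.inRange(cv2.cvtColor(im,cv2.COLOR_RGB2HSV),np.array(lo),np.array(hi))
    m=cv2.morphologyEx(m,cv2.MORPH_OPEN,np.ones((9,9)))
    k=max(cv2.findContours(m,0,1)[0],key=cv2.contourArea);k=cv2.convexHull(k);e=cv2.fitEllipse(k)
    print(np.round([(e[0][0]+.5)/f-.5+u0,(e[0][1]+.5)/f-.5+v0],2),np.round(np.array(e[1])/f,2),"ratio",round(e[1][0]/e[1][1],3),round(e[2],1))
for n in("c9","c10","c11"):
    c=pickle.load(open(n+".pkl","rb"));ell(c,(138,168,272,302),(14,60,150),(28,190,255))
ims=[]
for n in("c0","c10","c11"):
    c=pickle.load(open(n+".pkl","rb"));c=c.get("side",c)
    ims.append(cv2.resize(c["frame"][160:192,278:310,::-1],None,fx=8,fy=8,interpolation=2))
cv2.imwrite("pics/pins.png",np.hstack(ims))
E
```

```text
[287.03 151.53] [16.04 20.21] ratio 0.794 60.9
[287.73 154.19] [16.25 19.89] ratio 0.817 63.0
[287.65 153.88] [15.53 19.81] ratio 0.784 66.2
```

View pics/pins.png

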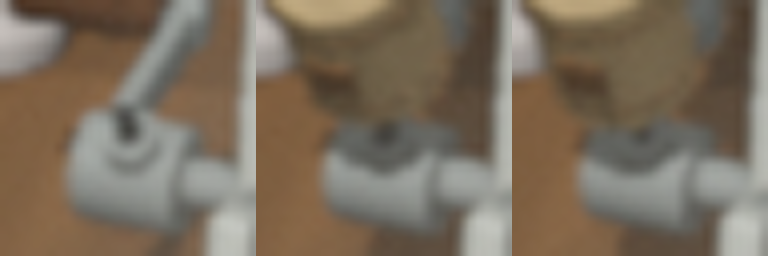

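```bash
python3 -m handwheel '[[10,-0.1,0,-0.15,0],[10,-0.15,0,-0.35,0],[10,-0.15,0,-0.4,0],[10,-0.15,0,-0.4,0]]' 120
python3 - <<'E'
from tilt import *
from plant import camera,get_obs
go([.6047,-.2214,.230],-95.8)
ims=[]
d0=pickle.load(open("c0.pkl","rb"))
c=camera("side");pickle.dump(c,open("c12.pkl","wb"));cv2.imwrite("pics/side12.png",cv2.resize(c["frame"][90:220,240:400,::-1],None,fx=4,fy=4))
for q in(d0["side"],c):ims.append(cv2.resize(q["frame"][160:192,278:310,::-1],None,fx=12,fy=12,interpolation=2))
cv2.imwrite("pics/pins2.png",np.hstack(ims))
o=get_obs();print(o["tcp_pos"])
E
```

```text
clock: 13.4
tcp_pos: [0.612, -0.1966, 0.3304]
ee_rot: [-179.9, -0.3, -95.5]
wrist_force: [0.6, 0.0, -3.4]
finger_gap: 0.0203
pos [ 0.612  -0.1966  0.3304] rot [-179.87   -0.34  -95.5 ] t 13.4 j [ -18.   23.   31.   98.   -0. -102.] gap 0.0203 F [ 0.6  0.  -3.4] 
 shift frac [0.083 0.017 0.335] norm mm 103.7 turn 0.3deg frac 0.007
[ 0.61157299 -0.19659854  0.32882965]
```

View pics/pins2.png

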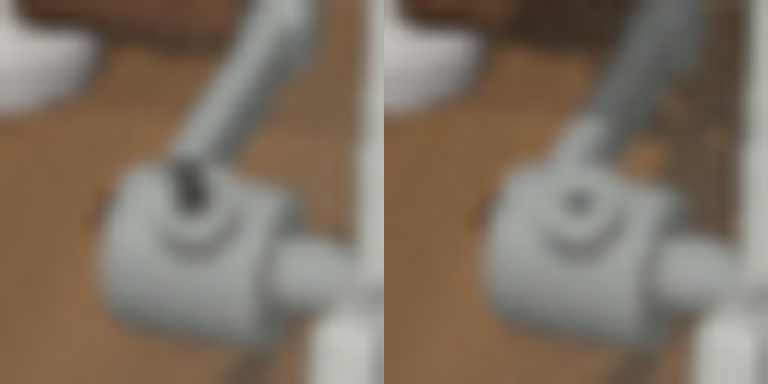

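View pics/side12.png

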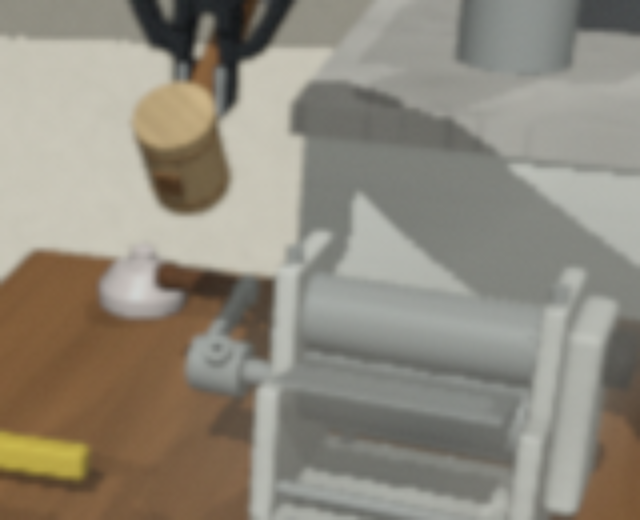

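The pin tip is now just a small dark dot in the middle of the boss at about (294,176.8), and the crank looks unmoved. I'll measure the tilt again and compare the crank and pin in both views before a confirming tap.

```bash
cat > ell.py <<'E'
from tilt import *
def ell(c,roi,lo,hi,f=6):
    v0,v1,u0,u1=roi
    im=cv2.resize(c["frame"][v0:v1,u0:u1],None,fx=f,fy=f,interpolation=cv2.INTER_CUBIC)
    m=cv2.inRange(cv2.cvtColor(im,cv2.COLOR_RGB2HSV),np.array(lo),np.array(hi))
    m=cv2.morphologyEx(m,cv2.MORPH_OPEN,np.ones((9,9)))
    k=max(cv2.findContours(m,0,1)[0],key=cv2.contourArea);k=cv2.convexHull(k);e=cv2.fitEllipse(k)
    ctr=((e[0][0]+.5)/f-.5+u0,(e[0][1]+.5)/f-.5+v0)
    print(np.round(ctr,2),np.round(np.array(e[1])/f,2),"ratio",round(e[1][0]/e[1][1],3),round(e[2],1))
    return ctr
E
python3 - <<'E'
from ell import *
from plant import camera
c=pickle.load(open("c12.pkl","rb"))
a=ell(c,(105,132,270,300),(14,50,160),(28,190,255))
tilt(c,[.6116,-.1966,.3288],-95.5,(105,132,270,300),lo=(12,60,165),hi=(28,190,255),L=.048,up=.008,save="pics/e12.png")
t=camera("top");pickle.dump(t,open("c12t.pkl","wb"))
d0=pickle.load(open("c0.pkl","rb"))
cv2.imwrite("pics/pt12.png",np.hstack([cv2.resize(q["frame"][165:225,330:420,::-1],None,fx=4,fy=4,interpolation=2) for q in(d0["top"],t)]))
E
```

```text
[282.87 118.17] [15.6  21.11] ratio 0.739 70.3
ellipse ((282.98406982421875, 118.13330078125), (14.470190048217773, 19.887130737304688), 67.13024139404297) area 217.5
28 face px [283.31 116.24] ratio 0.653
30 face px [283.24 117.03] ratio 0.678
32 face px [283.18 117.82] ratio 0.701
34 face px [283.12 118.61] ratio 0.724
36 face px [283.08 119.39] ratio 0.745
38 face px [283.05 120.16] ratio 0.766
40 face px [283.02 120.93] ratio 0.786
42 face px [283.01 121.69] ratio 0.804
44 face px [283.01 122.44] ratio 0.822
46 face px [283.01 123.18] ratio 0.838
48 face px [283.03 123.91] ratio 0.853
```

View pics/pt12.png

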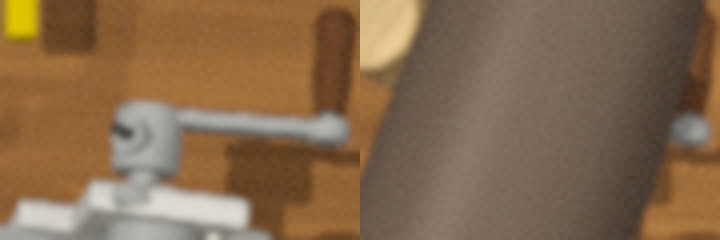

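View pics/e12.png

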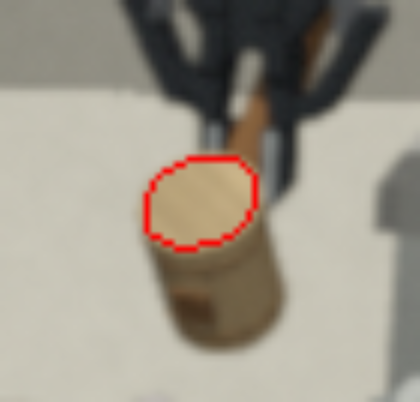

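The pin looks home and the crank grip end is unmoved at top (412,197). The mallet slipped to about 34.5° in the deep tap. With the face 4–5° off square, the boss rim could have taken the blow and left the pin slightly proud. I'll re-square against the casting and give one confirming tap.

```bash
python3 -c "
from h import *
go([.555,-.12,.25],-95.8)"
```

```text
pos [ 0.6112 -0.1966  0.3279] rot [179.88  -0.28 -95.53] t 13.5 j [ -18.   23.   30.   98.   -0. -102.] gap 0.0205 F [ 0.  -0.1 -3.7] 
 shift frac [-0.237  0.211  0.259] norm mm 122.9 turn 0.3deg frac 0.006
```

```bash
python3 -m handwheel '[[10,-0.12,0.05,0.05,0],[10,-0.237,0.15,0.15,0],[10,-0.237,0.211,0.259,0],[10,-0.237,0.211,0.259,0],[10,-0.237,0.211,0.4,0],[10,-0.237,0.211,0.53,0],[10,-0.237,0.211,0.57,0],[10,-0.237,0.211,0.57,0]]' 40
python3 - <<'E'
from ell import *
from plant import camera,get_obs
go([.555,-.12,.148],-95.8)
c=camera("side");pickle.dump(c,open("c13.pkl","wb"));o=get_obs()
a=ell(c,(170,215,278,312),(14,50,150),(28,190,255))
tilt(c,o["tcp_pos"],-95.5,(170,215,278,312),lo=(12,60,165),hi=(28,190,255),L=.048,up=.008,save="pics/e13.png")
E
```

```text
clock: 14.5
tcp_pos: [0.5557, -0.1207, 0.1577]
ee_rot: [179.9, -0.2, -95.5]
wrist_force: [-0.4, 0.0, -1.7]
finger_gap: 0.0201
pos [ 0.5557 -0.1207  0.1577] rot [179.95  -0.25 -95.55] t 14.5 j [-12.  12.  -5.  72.  -0. -97.] gap 0.0201 F [-0.4  0.  -1.7] 
 shift frac [-0.002  0.003  0.032] norm mm 9.8 turn 0.3deg frac 0.006
[293.44 188.8 ] [18.41 21.42] ratio 0.86 69.3
ellipse ((293.58172607421875, 188.77735900878906), (16.97128677368164, 19.792156219482422), 62.123779296875) area 251.0
28 face px [293.72 185.18] ratio 0.77
30 face px [293.65 185.93] ratio 0.79
32 face px [293.58 186.67] ratio 0.809
34 face px [293.52 187.41] ratio 0.828
36 face px [293.47 188.14] ratio 0.845
38 face px [293.43 188.86] ratio 0.861
40 face px [293.39 189.57] ratio 0.875
42 face px [293.37 190.26] ratio 0.889
44 face px [293.36 190.94] ratio 0.901
46 face px [293.35 191.61] ratio 0.913
48 face px [293.36 192.27] ratio 0.923
```

View pics/e13.png

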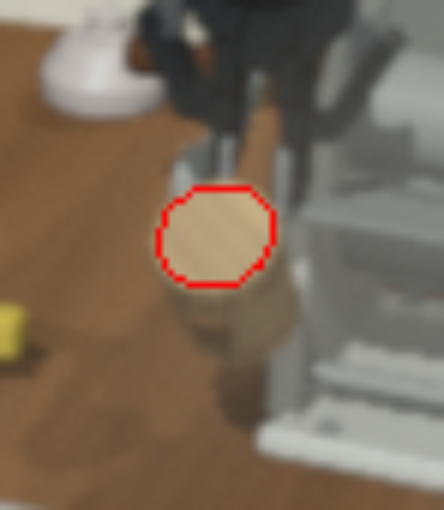

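```bash
python3 -m handwheel '[[10,0,0,0.008,0],[10,0,0,0.015,0],[10,0,0,0.015,0]]' 40; python3 -m handwheel '[[10,0,0,0,0],[10,0,0,0,0],[10,-0.05,0,0.0,0],[10,-0.15,0,0,0],[10,-0.2,-0.05,-0.1,0],[10,-0.2,-0.15,-0.25,0],[10,-0.2,-0.17,-0.35,0],[10,-0.2,-0.17,-0.35,0]]' 120
python3 - <<'E'
from ell import *
from plant import camera,get_obs
go([.6047,-.2214,.24],-95.8)
c=camera("side");pickle.dump(c,open("c14.pkl","wb"));o=get_obs();print(o["tcp_pos"])
cv2.imwrite("pics/side14.png",cv2.resize(c["frame"][90:220,240:400,::-1],None,fx=4,fy=4))
p=proj(c,o["tcp_pos"]+[0,.06,.01]).astype(int);print(p)
roi=(p[1]-18,p[1]+18,p[0]-18,p[0]+18)
a=ell(c,roi,(14,50,155),(28,190,255))
tilt(c,o["tcp_pos"],-95.5,roi,lo=(12,60,165),hi=(28,190,255),L=.048,up=.008,save="pics/e14.png")
E
```

```text
clock: 14.92
tcp_pos: [0.557, -0.1212, 0.1559]
ee_rot: [-179.8, -0.3, -95.5]
wrist_force: [0.0, 2.5, 6.4]
finger_gap: 0.0203
clock: 15.92
tcp_pos: [0.6146, -0.0651, 0.262]
ee_rot: [-179.6, -0.3, -95.5]
wrist_force: [0.6, -0.2, -3.1]
finger_gap: 0.0201
pos [ 0.6146 -0.0651  0.262 ] rot [-179.62   -0.33  -95.51] t 15.93 j [ -6.  18.  14.  87.  -0. -90.] gap 0.0201 F [ 0.6 -0.2 -3.1] 
 shift frac [ 0.521 -0.017  0.076] norm mm 158.2 turn 0.3deg frac 0.007
[ 0.61360923 -0.06521169  0.26013882]
[270 158]
[267.68 157.85] [18.51 22.82] ratio 0.811 66.9
ellipse ((267.633056640625, 157.9428253173828), (16.85898208618164, 21.484086990356445), 65.57372283935547) area 283.0
28 face px [268.37 154.9 ] ratio 0.712
30 face px [268.3  155.73] ratio 0.734
32 face px [268.25 156.55] ratio 0.755
34 face px [268.2  157.37] ratio 0.775
36 face px [268.17 158.18] ratio 0.794
38 face px [268.14 158.98] ratio 0.811
40 face px [268.13 159.77] ratio 0.828
42 face px [268.13 160.54] ratio 0.843
44 face px [268.14 161.31] ratio 0.857
46 face px [268.17 162.06] ratio 0.87
48 face px [268.2 162.8] ratio 0.882
```

View pics/side14.png

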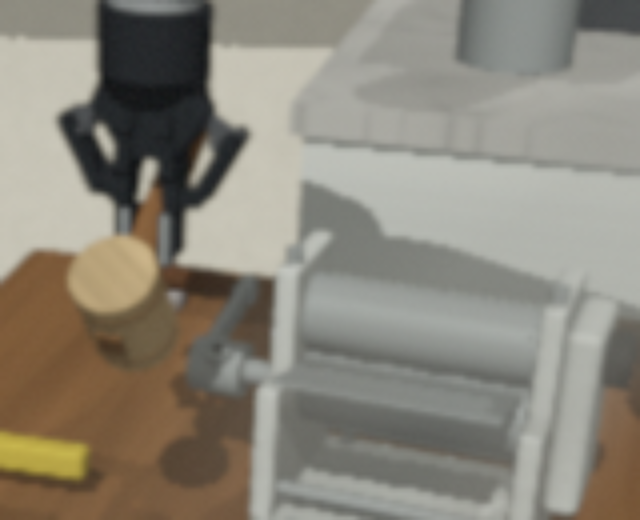

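View pics/e14.png

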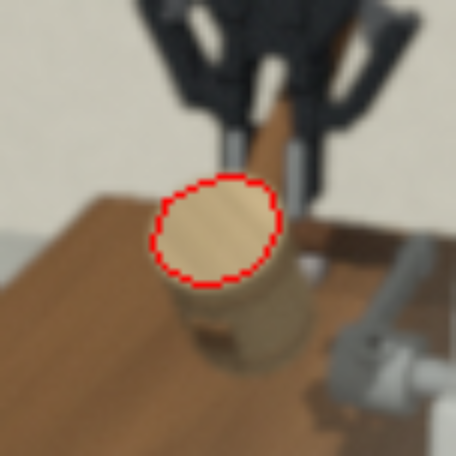

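Tilt is back to about 38° (ratio 0.811). Moving to a standby point about 30 mm off the boss, then the confirming tap.

```bash
python3 -m handwheel '[[10,0.15,-0.01,0,0],[10,0.35,-0.01,0.03,0],[10,0.5,-0.01,0.1,0],[10,0.555,-0.015,0.17,0],[10,0.555,-0.015,0.185,0],[10,0.555,-0.015,0.185,0]]' 120
python3 -c "
from h import *
go([.6045,-.2315,.2062],-95.8);go([.6026,-.2499,.1826])"
```

```text
clock: 16.73
tcp_pos: [0.6015, -0.2307, 0.2044]
ee_rot: [-179.9, -0.3, -95.5]
wrist_force: [0.3, -1.0, -2.2]
finger_gap: 0.0202
pos [ 0.6015 -0.2307  0.2044] rot [-179.92   -0.27  -95.49] t 16.73 j [ -21.   20.   11.   81.   -0. -105.] gap 0.0202 F [ 0.3 -1.  -2.2] 
 shift frac [ 0.002 -0.01  -0.006] norm mm 3.6 turn 0.3deg frac 0.007
pos [ 0.6015 -0.2307  0.2044] rot [-179.92   -0.27  -95.49] t 16.73 j [ -21.   20.   11.   81.   -0. -105.] gap 0.0202 F [ 0.3 -1.  -2.2] 
 shift frac [ 0.063 -0.01   0.073] norm mm 29.1
```

```bash
python3 -m handwheel '[[10,0.068,-0.005,0.087,0]]' 120; python3 -m handwheel '[[10,-0.07,0,-0.09,0],[10,-0.07,0,-0.09,0]]' 120
python3 - <<'E'
from ell import *
from plant import camera
go([.6045,-.2315,.2062],-95.8)
c=camera("side");a=ell(c,(138,168,272,302),(14,60,150),(28,190,255));cv2.imwrite("pics/side15.png",cv2.resize(c["frame"][120:200,260:340,::-1],None,fx=7,fy=7,interpolation=2))
E
```

```text
clock: 16.85
tcp_pos: [0.6028, -0.2497, 0.1814]
ee_rot: [-179.6, -0.3, -95.3]
wrist_force: [0.9, -0.6, -2.5]
finger_gap: 0.02
clock: 17.1
tcp_pos: [0.606, -0.2268, 0.2115]
ee_rot: [-179.3, -0.4, -95.2]
wrist_force: [1.1, 0.2, -2.6]
finger_gap: 0.0201
pos [ 0.606  -0.2268  0.2115] rot [-179.32   -0.37  -95.15] t 17.1 j [ -20.   20.   12.   81.   -0. -105.] gap 0.0201 F [ 1.1  0.2 -2.6] 
 shift frac [0.016 0.004 0.018] norm mm 7.2 turn 0.6deg frac 0.014
[287.03 156.16] [16.12 19.95] ratio 0.808 64.0
```

View pics/side15.png

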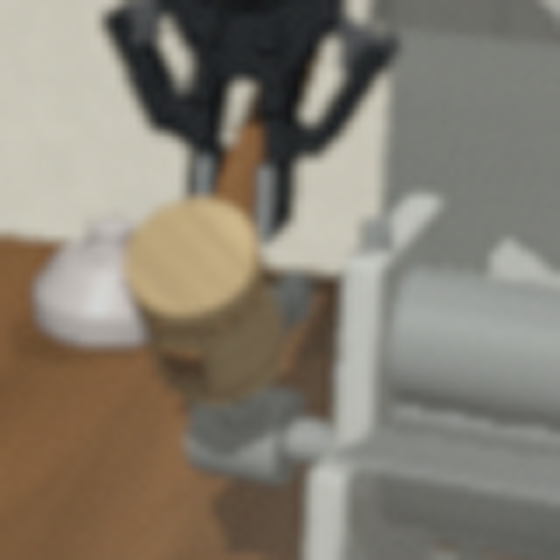

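```bash
python3 -m handwheel '[[10,0.096,0,0.123,0]]' 120; python3 -m handwheel '[[10,-0.07,0,-0.09,0],[10,-0.07,0,-0.09,0]]' 120
python3 - <<'E'
from ell import *
from plant import camera
go([.6045,-.2315,.2062],-95.8)
c=camera("side");a=ell(c,(138,168,272,302),(14,60,150),(28,190,255))
E
```

```text
clock: 17.27
tcp_pos: [0.6059, -0.2552, 0.1769]
ee_rot: [-179.0, -0.5, -95.0]
wrist_force: [-0.0, 6.0, 31.0]
finger_gap: 0.0202
clock: 17.52
tcp_pos: [0.6082, -0.2333, 0.2057]
ee_rot: [-178.8, -0.5, -94.9]
wrist_force: [1.0, 0.0, -2.4]
finger_gap: 0.0204
pos [ 0.6082 -0.2333  0.2057] rot [-178.8    -0.53  -94.87] t 17.52 j [ -21.   20.   11.   80.   -0. -106.] gap 0.0204 F [ 1.   0.  -2.4] 
 shift frac [-0.005  0.013 -0.002] norm mm 4.1 turn 0.9deg frac 0.021
[286.92 154.34] [14.96 19.68] ratio 0.761 70.3
```

Contact read 31 N at the end of the tap, far above the 9 N bore grip, so it hit something solid. I'll move clear toward the slab and inspect.

```bash
python3 -m handwheel '[[10,-0.08,0,-0.15,0],[10,-0.25,0,-0.25,0],[10,-0.45,0,-0.3,0],[10,-0.65,0,-0.3,0],[10,-0.85,0,-0.3,0],[10,-1,0,-0.3,0],[10,-1,0,-0.3,0]]' 120
python3 - <<'E'
from ell import *
from plant import camera
go([.51,.15,.25],-95.8)
d0=pickle.load(open("c0.pkl","rb"))
for n,(v0,v1,u0,u1) in(("side",(160,192,278,310)),("top",(183,215,348,380))):
    c=camera(n);pickle.dump(c,open(f"c16{n}.pkl","wb"))
    cv2.imwrite(f"pics/pin16{n}.png",np.hstack([cv2.resize(q["frame"][v0:v1,u0:u1,::-1],None,fx=12,fy=12,interpolation=2) for q in(d0[n],c)]))
    cv2.imwrite(f"pics/{n}16.png",c["frame"][:,:,::-1])
E
```

```text
clock: 18.45
tcp_pos: [0.6317, 0.0693, 0.2904]
ee_rot: [-179.0, -0.5, -94.6]
wrist_force: [-0.6, -0.1, -3.2]
finger_gap: 0.0202
pos [0.6317 0.0693 0.2904] rot [-178.96   -0.55  -94.6 ] t 18.45 j [  7.  20.  21.  90.  -1. -79.] gap 0.0202 F [-0.6 -0.1 -3.2] 
 shift frac [-0.237  0.428  0.125] norm mm 151.5 turn 1.2deg frac 0.027
```

View pics/pin16side.png

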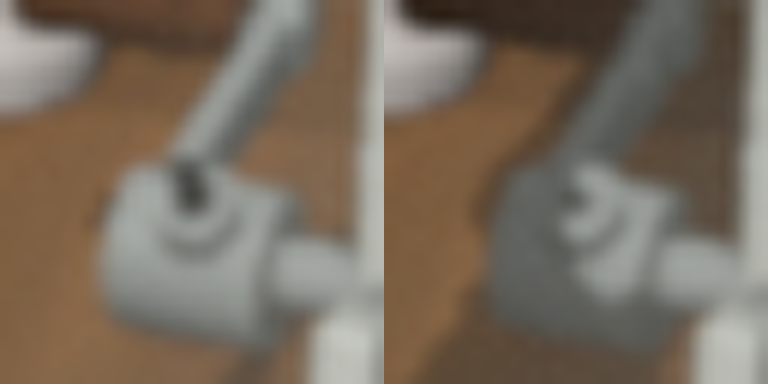

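View pics/pin16top.png

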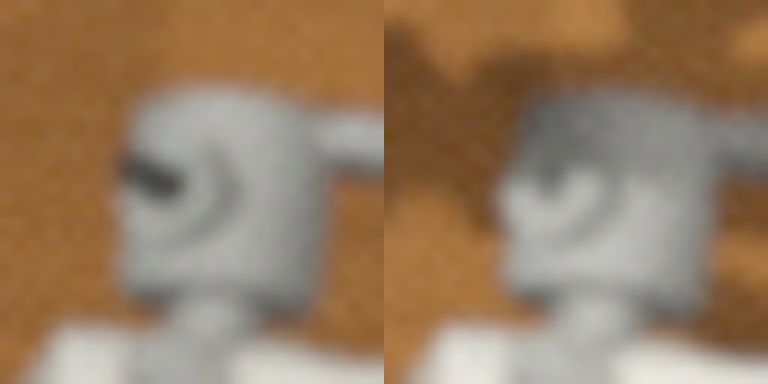

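View pics/top16.png

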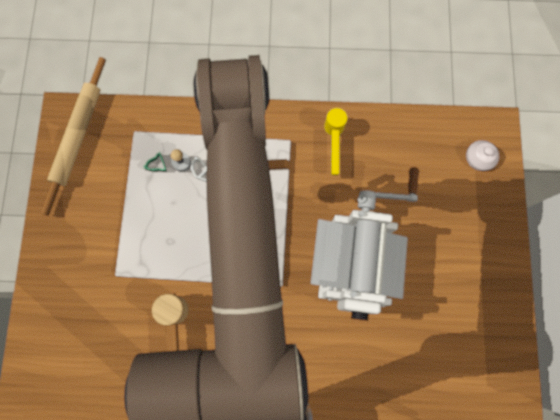

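In the top view the pin is a dark spot at (361.7,198.2), where I expect the boss centre, with no stub sticking out to the left as before. Shadow hides the detail, so I'll look again on the way. Going back over the slab.

```bash
python3 -m handwheel '[[10,-0.05,0.12,0,0.005],[10,-0.12,0.28,0,0.02],[10,-0.22,0.42,0.03,0.027],[10,-0.25,0.428,0.1,0.027],[10,-0.25,0.428,0.15,0.027],[10,-0.25,0.428,0.15,0.027]]' 120
python3 - <<'E'
from ell import *
from plant import camera
go([.506,.16,.10],-95.8)
d0=pickle.load(open("c0.pkl","rb"))
for n,(v0,v1,u0,u1) in(("side",(160,192,278,310)),("top",(183,215,348,380))):
    c=camera(n);pickle.dump(c,open(f"c17{n}.pkl","wb"))
    cv2.imwrite(f"pics/pin17{n}.png",np.hstack([cv2.resize(q["frame"][v0:v1,u0:u1,::-1],None,fx=12,fy=12,interpolation=2) for q in(d0[n],c)]))
    if n=="side":cv2.imwrite(f"pics/{n}17.png",c["frame"][:,:,::-1])
E
```

```text
clock: 19.3
tcp_pos: [0.5105, 0.1498, 0.2413]
ee_rot: [-179.0, -0.7, -96.1]
wrist_force: [-0.0, 0.1, -2.6]
finger_gap: 0.0202
pos [0.5105 0.1498 0.2413] rot [-179.04   -0.66  -96.12] t 19.3 j [ 17.   7.  -1.  81.  -1. -67.] gap 0.0202 F [-0.   0.1 -2.6] 
 shift frac [-0.038  0.027  0.47 ] norm mm 141.8 turn -0.3deg frac -0.007
```

View pics/pin17side.png

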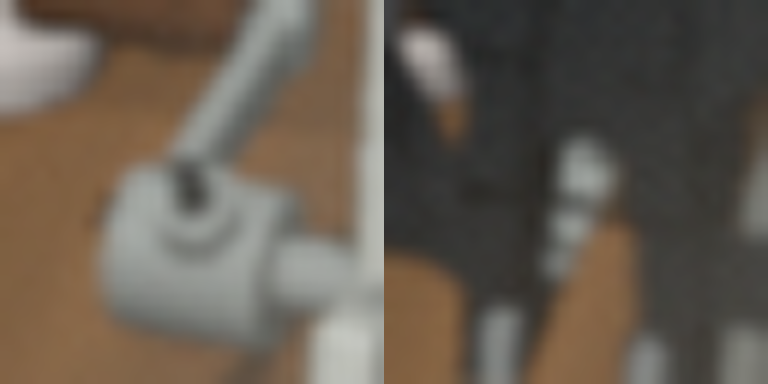

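View pics/pin17top.png

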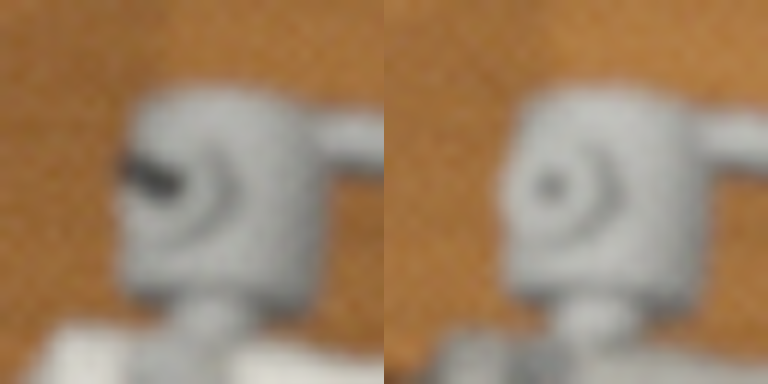

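View pics/side17.png

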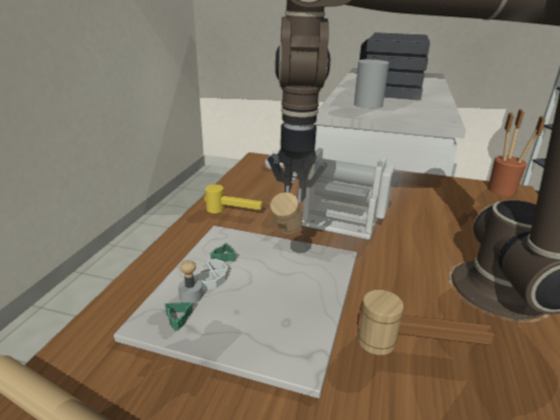

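With the shadow gone, the top view shows the pin as a small dot concentric with the boss disc at (361.7,198.5), with no stub. It is flush, and hub and crank are unchanged. Next I'll lower the mallet and roll it level on its lower edge.

```bash
python3 -m handwheel '[[10,-0.02,0.02,0.15,0],[10,-0.038,0.027,0.3,0],[10,-0.038,0.027,0.42,0],[10,-0.038,0.027,0.47,0],[10,-0.038,0.027,0.485,0],[10,-0.038,0.027,0.485,0]]' 60
python3 - <<'E'
from ell import *
from plant import camera
go([.506,.16,.089],-95.8)
c=camera("side");cv2.imwrite("pics/side18.png",cv2.resize(c["frame"][180:330,220:360,::-1],None,fx=4,fy=4))
E
```

```text
clock: 20.15
tcp_pos: [0.508, 0.1607, 0.0983]
ee_rot: [-178.8, -0.5, -96.1]
wrist_force: [0.8, 0.4, -2.7]
finger_gap: 0.0204
pos [0.508  0.1607 0.0983] rot [-178.83   -0.55  -96.15] t 20.15 j [ 18.   9. -17.  63.  -1. -66.] gap 0.0204 F [ 0.8  0.4 -2.7] 
 shift frac [0.003 0.007 0.031] norm mm 9.6 turn -0.3deg frac -0.008
```

View pics/side18.png

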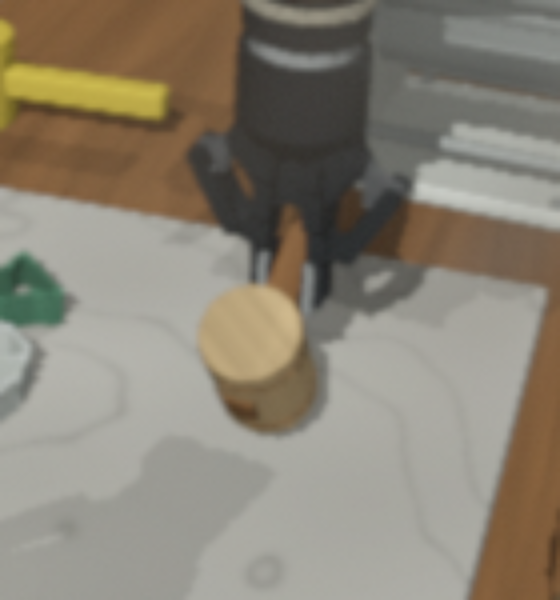

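```bash
python3 -m handwheel '[[10,0,0,0.03,0],[10,0.02,0,0.045,0],[10,0.047,0,0.063,0],[10,0.065,0,0.083,0],[10,0.083,0,0.103,0],[10,0.1,0,0.125,0],[10,0.11,0,0.14,0],[10,0.11,0,0.14,0]]' 30
python3 - <<'E'
from ell import *
from plant import camera
go([.506,.16,.053],-95.8)
c=camera("side");cv2.imwrite("pics/side19.png",cv2.resize(c["frame"][180:330,220:360,::-1],None,fx=4,fy=4))
E
```

```text
clock: 21.2
tcp_pos: [0.5065, 0.1258, 0.0594]
ee_rot: [-178.6, -0.6, -96.2]
wrist_force: [-3.8, -7.6, 14.6]
finger_gap: 0.0204
pos [0.5065 0.1258 0.0594] rot [-178.58   -0.6   -96.22] t 21.2 j [ 15.   9. -22.  58.  -1. -69.] gap 0.0204 F [-3.8 -7.6 14.6] 
 shift frac [-0.113  0.014  0.02 ] norm mm 34.8 turn -0.4deg frac -0.009
```

View pics/side19.png

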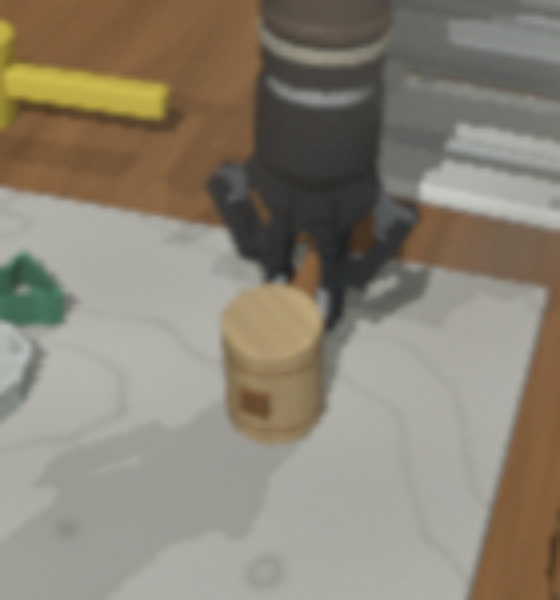

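```bash
python3 -m handwheel '[[10,0.01,0,0.012,0],[10,0.01,0,0.018,0],[10,0.01,0,0.018,0]]' 20; python3 -m handwheel '[[30,0,0,0,0],[50,0,0,0,0],[50,0,0,0,0],[60,0,0,0,0]]' 20
python3 - <<'E'
from ell import *
from plant import camera
go([.506,.12,.2],-95.8)
c=camera("side");cv2.imwrite("pics/side20.png",cv2.resize(c["frame"][180:330,220:360,::-1],None,fx=4,fy=4))
E
```

```text
clock: 21.62
tcp_pos: [0.5073, 0.1223, 0.0564]
ee_rot: [-178.4, -0.5, -96.2]
wrist_force: [-2.8, -3.5, 13.1]
finger_gap: 0.0205
clock: 22.12
tcp_pos: [0.5072, 0.1223, 0.0562]
ee_rot: [-178.4, -0.5, -96.2]
wrist_force: [-0.1, 0.1, 0.0]
finger_gap: 0.0597
pos [0.5072 0.1223 0.0562] rot [-178.41   -0.55  -96.24] t 22.12 j [ 14.   9. -22.  57.  -1. -70.] gap 0.0597 F [-0.1  0.1  0. ] 
 shift frac [ 0.013 -0.01  -0.479] norm mm 143.9 turn -0.4deg frac -0.010
```

View pics/side20.png

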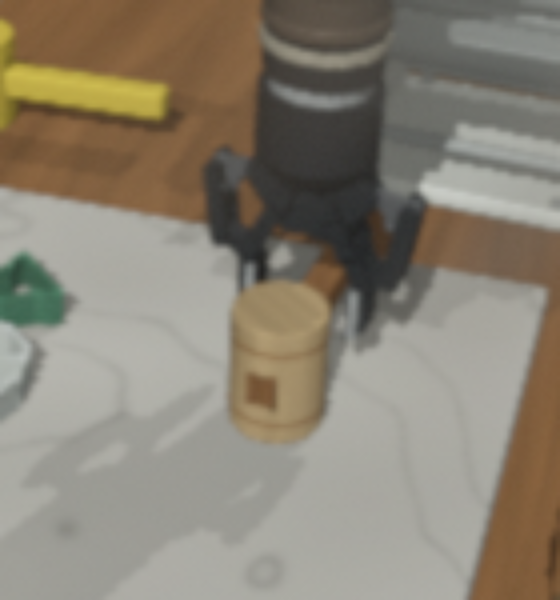

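The mallet stands upright on its face and is released (0 N). Lift straight up, then clear away for the final checks.

```bash
python3 -m handwheel '[[60,0,0,-0.1,0],[60,0,0,-0.25,0],[60,0,0,-0.45,0],[60,0,0,-0.6,0],[60,0,0.2,-0.75,0],[60,0,0.4,-0.75,0],[60,0,0.6,-0.75,0],[60,0,0.6,-0.75,0]]'
python3 - <<'E'
from ell import *
from plant import camera
go([.506,.12,.2],-95.8)
d0=pickle.load(open("c0.pkl","rb"))
for n,(v0,v1,u0,u1) in(("side",(160,192,278,310)),("top",(183,215,348,380))):
    c=camera(n);pickle.dump(c,open(f"c21{n}.pkl","wb"))
    cv2.imwrite(f"pics/pin21{n}.png",np.hstack([cv2.resize(q["frame"][v0:v1,u0:u1,::-1],None,fx=12,fy=12,interpolation=2) for q in(d0[n],c)]))
    cv2.imwrite(f"pics/{n}21.png",c["frame"][:,:,::-1])
E
```

```text
clock: 23.18
tcp_pos: [0.3195, 0.1446, 0.2768]
ee_rot: [-178.3, -0.5, -96.1]
wrist_force: [-0.2, -0.7, 0.2]
finger_gap: 0.0603
pos [0.3195 0.1446 0.2768] rot [-178.33   -0.48  -96.1 ] t 23.18 j [ 25. -12. -15.  86.  -1. -58.] gap 0.0603 F [-0.2 -0.7  0.2] 
 shift frac [ 0.013 -0.619  0.274] norm mm 203.2 turn -0.3deg frac -0.007
```

View pics/pin21side.png

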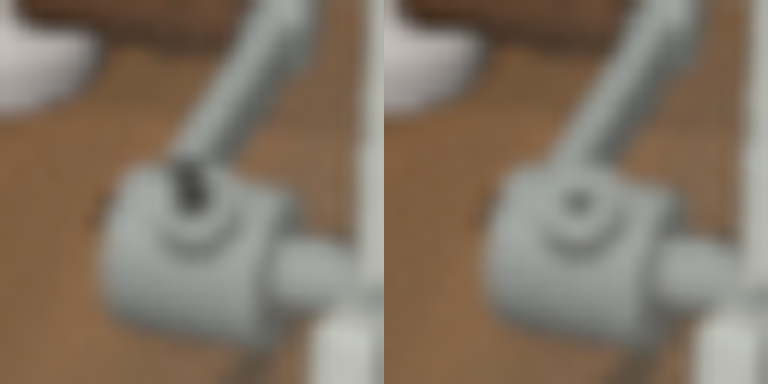

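View pics/side21.png

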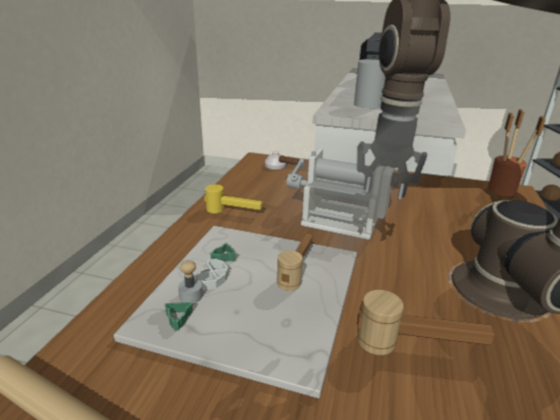

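View pics/top21.png

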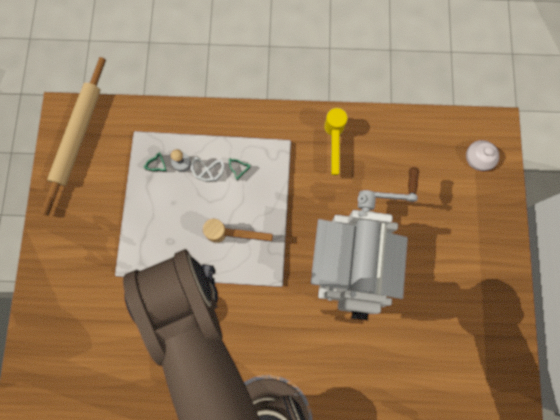

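The final views show the pin flush, a dot at side (294,177). Crank and cutters are where they started, and the mallet stands at top (213,230) with the arm clear. Quick difference check on the crank and cutters, then I hand in.

```bash
python3 - <<'E'
from ell import *
d0=pickle.load(open("c0.pkl","rb"));t=pickle.load(open("c21top.pkl","rb"));s=pickle.load(open("c21side.pkl","rb"))
df=lambda a,b,v0,v1,u0,u1:np.abs(a["frame"][v0:v1,u0:u1].astype(int)-b["frame"][v0:v1,u0:u1]).max(2).mean().round(1)
print("cutters top",df(d0["top"],t,145,185,140,255),"crank top",df(d0["top"],t,165,205,372,420),"cutters side",df(d0["side"],s,240,330,160,240),"bench noise",df(d0["top"],t,100,140,400,460))
E
python3 -c "
from plant import hand_in
print(hand_in())"
```

```text
cutters top 5.3 crank top 5.6 cutters side 1.9 bench noise 5.5
the job is handed in; nothing more can be done
None
```

I knocked the pin in with a few brisk taps and stood the small boxwood mallet back on a face on the slab. I handed in at about 23 s of the 43 s.

- **Squaring the face:** the moves cannot tilt the tool, so I pressed the free end of the handle on the fixed casting until the mallet lay at the pin's slope. I measured about 37–38° on the mallet against 38–40° on the pin. Then I clamped it at 120 N.
- **Taps:** the second tap drove the pin in, and it turned the mallet in the grip to about 34.5°. I re-squared it and made two more taps. The first of those met no resistance. The last ended at 31 N, far above the pin's 9 N grip, so it hit something solid. It turned the mallet again, to about 33–34°, so part of those two blows landed a few degrees off square.
- **Pin:** it now shows in both views as a small dot centred on the boss, with no stub. The pictures resolve this only to a few millimetres; that it is fully flush rests mainly on the solid last tap.
- **Rest of the scene:** the area around the crank and the cutters changed no more than picture noise. The mallet stands upright, released, with the arm clear of everything.
- **Slips:** one approach move went the wrong way in y; I saw no sign of contact and corrected it. The mallet also slid about 10 mm along its handle in the grip while it was being tilted.

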